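# Slide the round file out of its tube

### The arm

A 6-joint arm with a two-finger parallel gripper is mounted at the origin on the work surface. World frame = base frame: x ahead of the robot, y to its left, z up, the work surface at z = 0. Lengths are in m, angles in rad, forces in N, time in s.
With the tool pointing down it reaches from about 0.4 to 0.925 m from the base axis. Payload 3.4 kg.
Tool frame: the origin (TCP) lies at the very end of the fingers, on their centre line; the grasp point (between the pads) lies 19 mm behind it (manip.hold_point_z is the distance from the TCP to the grasp point, in m); z points along the fingers, y is the direction in which the jaws open and shut (so a half turn about z gives the same grasp; the last joint's range is limited). The gripper opens to 85 mm and grips with 20 to 120 N. Pads are 22 mm wide; open, the fingers measure 114 mm over their backs; the gripper's body (76 mm by 85 mm) begins 54 mm behind the grasp point. The pads swing forward as they close: fully open they stand 13 mm farther back than shut.
Start: joints at [1.192, 0.307, 1.506, -0, 1.328, -0.073], TCP at [0.173, 0.548, 0.231] pointing down, gripper open.
Joint ranges: [-3.12, 3.12], [-1.05, 2.28], [0.14, 2.33], [-1.42, 4.57], [0.1, 2.73], [-2.68, 2.68]. Speed limits (rad/s): [2.57, 2.57, 3.14, 3.14, 3.14, 3.14].

### API

Orientations are given as a rotation vector (axis times angle).
In Python, from plant import manip gives the robot as it stands.
- The arm moves only by the shell command python3 -m inch 'ROWS' [FORCE]. ROWS is JSON, a list of rows, each a list of 3 entries, a list of its own where there are three numbers: the shift along the tool's x, y, z in mm, then the turn, a rotation vector about the tool's x, y, z in degrees, then the finger opening in mm, from 0 to 85.4. A call has 1 to 20 rows; each row shifts and turns the commanded pose from where the row before left it, along the tool's axes as they then stand; what a row does not reach is not made up. A row lasts 1/10 s, in which the tool goes at most 50 mm and 8.59 degrees, less where a joint would pass 70% of its speed; a pose out of reach is approached as far as the arm can. A call is refused whole if a number of a shift passes 50 or a number of a turn 8.59, either way. A call with a gripper value outside its range is refused whole. The fingers move at their own pace and stop on an object; FORCE is the grip in N (left out, the last holds). Time passes only in rows, so rows that do not move let the fingers close. It gives the time, the measured TCP pose, the force and the opening at its end, in the units of the state.
- manip.state(): the state, without advancing time (a new reading comes with each control period).
- manip.get_image(name): name is "scene" or "top" or "wrist"; returns a dict with "img" (480x640x3 uint8, red, green, blue), "fx", "fy", "cx", "cy" (pixels), "D" ([k1, k2, p1, p2, k3] as OpenCV has them; the pictures are not rectified), "T" (4x4, takes a point from camera to world coordinates). Camera axes: x right, y down, z forward; pixel columns grow to the right and rows downward; lengths in m; the calibration is good to about 2 mm. A picture is of the moment at which its call begins. There is no depth.
- manip.sign_off(): hands the job in, once; it reports no verdict.
The state is a dict: "time_s": time; "qpos": joint angles; "qvel": joint speeds; "tau": joint torques, N m; "position": TCP position; "ee_rot": TCP orientation; "wrist_force": force on the tool from outside, world axes, zero at the start; "ft_torque": the same for the moment, N m; "finger_gap": opening from 0.0 (shut) to 1.0 (fully open).
Only numpy, scipy, OpenCV 4.12 (cv2) and the standard library are available. Lean on these libraries where they do the work, as an engineer would, in place of code of your own. Each camera call takes 0.05 s, during which the arm holds its last target.

### The job

Lift the lid of the tool case by its front bar and swing it back until it stays open by itself, then take the long open-mouthed clear tube out and, over the cutting mat, tip its mouth down so that the round file inside slides part-way out handle first, without letting it drop right out. Lay the tube flat on the mat and let go of it, then take hold of the projecting handle, draw the file out and lay it flat in the metal tray. Leave the empty tube on the mat and the lid open, and do not disturb the other things.

Things in the scene. Friction and masses are not known exactly. Their poses are not given: they have to be found in the camera images.
- case: Fixed white plastic tool case, 160 x 240 mm, 50 mm high, walls and floor 5 mm, origin at the centre of its underside; the hinge is along its +x rim, the bar handle at its -x front. Two clear square tubes lie inside side by side, across the case (along its y), in either order. Position and turn vary.
- lid (a joint): Lid angle in rad: 0 closed, grows as it opens, stop at 1.95. It falls shut if let go before upright (about 1.57) and falls back open, leaning on its stop, if let go beyond it. Lid plate 160 x 240 x 6 mm, 0.2 kg, free-swinging.
- lid_handle (a point): Middle of the steel bar handle: round bar 10 mm thick, 90 mm long, parallel to the hinge (along the case's y), standing 42 mm clear in front of the lid's front edge, in the lid's plane, so fingers pass on both sides and the bar turns between them. 202 mm from the hinge axis.
- lid_hinge (a point): Middle of the lid's hinge axis, on the case's far (+x) rim; the axis runs along the case's y.
- tube_center (a point): Centre (half-way up) of the long clear plastic square tube: 160 mm long, 26 mm square outside, 18 mm square bore, wall 4 mm, 60 g, slippery inside. Its x axis runs along the tube towards the open mouth, which is 80 mm from this point; the far end (-x) is closed by a black plug 10 mm thick. z is up. Starts lying level in the case with its mouth towards the case's -y end.
- tube_mouth (a point): Centre of the open mouth of the long tube, 80 mm from its centre. The file inside begins to slide at a tilt of about 10 to 15 degrees; tipped to about 30 degrees with the mouth's bore floor about 20 mm over the mat, it slides out some 35 mm and stops with its handle end on the mat; a shallower tilt or higher mouth may let it run right out.
- file_center (a point): Middle of the round file's length, on its axis: 115 mm long, 60 g; x runs along it towards the handle end. Wooden handle 15 mm thick, the last 48 mm on the +x side; round steel blade 13 mm thick. It starts wholly inside the long tube, handle end towards the mouth and 19 to 33 mm in from it. Laid flat it lies with its centre about 7.5 mm over the surface.
- spare_center (a point): Centre of the short clear square tube, 100 mm long, 26 mm square, plugged black at both ends; lies beside the long tube in the case and must stay there.
- mat: Fixed green cutting mat with a grid, 260 mm (its x) by 300 mm (its y), 3 mm thick, with a grippy surface (friction about 1) that stops the end of a sliding file when it meets the mat at a shallow tilt; origin at the centre of its underside.
- tray: Fixed shallow aluminium tray, 180 mm (its x) by 85 mm (its y), 18 mm high, walls and floor 4 mm, empty; origin at the centre of its underside.
- casting: Small frosted cast piece on the mat, round, 36 mm wide, 30 mm high, origin under its centre; must not be disturbed.
- pot: Small amber jar on the mat, 32 mm wide, 36 mm high, origin under its centre; must not be disturbed.
- bottle: Upright bottle, 44 mm wide, 110 mm high, on the table behind the mat, origin under its centre; must not be disturbed.
- mug: White mug behind the mat, 76 mm wide, 90 mm high, origin under its centre; must not be disturbed.
- carton: Cardboard box 60 x 90 mm, 50 mm high, at the back, origin under its centre; must not be disturbed.
- brush: Hand brush lying at the back of the table; must not be disturbed.
There are look-alikes about, which are no part of the job. There is more than one size of the tray; the one meant has the size given above.

How it is judged:
On the way, in this order (a step that is already met when the one before it is completed fails the run):
1. the lid is open past its balance point (value of joint lid above 1.62 rad), for 0.2 s.
2. the tube, out of the case, is tipped mouth down by more than 10 degrees and the file's handle sticks out of it by 15 mm or more (angle between tube_center's own x axis and vertical above 1.745 rad and x of file_center in the frame of tube_center between 0.0375 and 0.13 m and horizontal distance between tube_center and case above 0.14 m), for 0.1 s.
3. the tube lies flat on the mat, let go, with the handle sticking out by 15 mm or more and the blade still inside (height (world z) of tube_center below 0.026 m and angle between tube_center's own x axis and vertical between 1.5 and 1.64 rad and x of tube_center in the frame of mat between -0.13 and 0.13 m and y of tube_center in the frame of mat between -0.15 and 0.15 m and x of file_center in the frame of tube_center between 0.0375 and 0.13 m and contact force between the fingers and tube below 0.1 N and linear speed of tube below 0.02 m/s), for 0.2 s.
4. the gripper has drawn the file clear of the tube (x of file_center in the frame of tube_center above 0.138 m and contact force between the fingers and file above 0.5 N), for 0.1 s.
At the end, for the whole second after the job is handed in: The file lies flat (within 7 degrees) and at rest inside the tray, its centre within the tray's inner walls and less than 24 mm above the table; the long tube lies flat (within 4 degrees) and at rest on the mat, its centre over the mat; the lid stands open beyond 1.62 rad (x of file_center in the frame of tray between -0.086 and 0.086 m and y of file_center in the frame of tray between -0.0385 and 0.0385 m and height (world z) of file_center below 0.024 m and angle between file_center's own x axis and vertical between 1.45 and 1.69 rad and linear speed of each of file, tube below 0.02 m/s and height (world z) of tube_center below 0.026 m and angle between tube_center's own x axis and vertical between 1.5 and 1.64 rad and x of tube_center in the frame of mat between -0.13 and 0.13 m and y of tube_center in the frame of mat between -0.15 and 0.15 m and value of joint lid above 1.62 rad); the robot touches nothing.
It fails at once if the file leaves the tube without being held, or is let go elsewhere than low in the tray (centre more than 24 mm above the table) (contact force between the fingers and file below 0.01 N and not (x of file_center in the frame of tray between -0.086 and 0.086 m and y of file_center in the frame of tray between -0.0385 and 0.0385 m and height (world z) of file_center below 0.024 m) and distance between file_center and tube_center above 0.14 m).
It fails at once if the short tube is moved more than 20 mm (distance of spare_center from where it was at the start of the episode above 0.02 m).
It fails at once if the casting or the jar on the mat is moved more than 15 mm (distance of any of casting, pot from where it was at the start of the episode above 0.015 m).
It fails at once if the bottle, mug, carton or brush is moved more than 20 mm (distance of any of bottle, mug, carton, brush from where it was at the start of the episode above 0.02 m).
It also fails if it takes over 67 s, if anything falls off the work surface, if the arm or the gripper's body presses on something with over 40 N, if the wrist force passes 120 N, or if a joint passes its speed limit or range.

## Working session

There is one attempt and no reset: what is moved stays moved. The work goes in short steps, Python scripts to look and compute and a shell command to move; the robot and the scene stay as the last step left them, time stands still between calls to the robot, and variables do not carry over. Pictures are saved under pics/ and viewed, and the job is handed in when it is done.

```bash
mkdir -p pics; ls
cat > h.py <<'E'
import numpy as np, cv2, sys
sys.path.insert(0,'.')
from plant import manip
from scipy.spatial.transform import Rotation as R
def snap(name,fn=None):
    d=manip.get_image(name)
    if fn: cv2.imwrite('pics/'+fn,d['img'][:,:,::-1]); np.savez('pics/'+fn+'.npz',**{k:np.array(v) for k,v in d.items()})
    return d
def load(fn): return dict(np.load('pics/'+fn+'.npz'))
def K(d): return np.array([[d['fx'],0,d['cx']],[0,d['fy'],d['cy']],[0,0,1]],float)
def pz(d,uv,z):
    p=cv2.undistortPoints(np.array([[uv]],float),K(d),np.array(d['D'],float))[0,0]
    T=np.array(d['T']); r=T[:3,:3]@np.array([p[0],p[1],1]); o=T[:3,3]
    return o+r*(z-o[2])/r[2]
def proj(d,P):
    T=np.linalg.inv(np.array(d['T'])); P=np.atleast_2d(P)@T[:3,:3].T+T[:3,3]
    return cv2.projectPoints(P,np.zeros(3),np.zeros(3),K(d),np.array(d['D'],float))[0][:,0]
def crop(d,x0,y0,x1,y1,s,fn):
    cv2.imwrite('pics/'+fn,cv2.resize(np.array(d['img'])[y0:y1,x0:x1,::-1],None,fx=s,fy=s,interpolation=cv2.INTER_CUBIC))
E
python3 - <<'E'
from h import *
for n in('scene','top','wrist'): 
    d=snap(n,n+'0.png'); print(n,d['fx'],d['D'],np.round(d['T'],3))
print(manip.state())
E
```

```text
pics
scene 442.613481574127 [0.0049811 0.        0.        0.        0.       ] [[-0.731  0.563 -0.387  0.824]
 [ 0.683  0.593 -0.427  0.353]
 [-0.01  -0.576 -0.818  0.778]
 [ 0.     0.     0.     1.   ]]
top 444.27554372746926 [0.01652241 0.         0.         0.         0.        ] [[ 0.025 -0.99   0.138  0.337]
 [-1.    -0.026 -0.008 -0.013]
 [ 0.012 -0.138 -0.99   1.106]
 [ 0.     0.     0.     1.   ]]
wrist 420.12434071203177 [-0.08617808  0.          0.          0.          0.        ] [[ 0.302  0.912  0.278  0.102]
 [ 0.953 -0.288 -0.09   0.57 ]
 [-0.002  0.292 -0.956  0.372]
 [ 0.     0.     0.     1.   ]]
{'time_s': 0.15, 'qpos': array([ 1.19149974e+00,  3.07422130e-01,  1.50737344e+00,  2.74334599e-05,
        1.32839452e+00, -7.34429000e-02]), 'qvel': array([-0.00106753, -0.00183981, -0.00222719,  0.00063648, -0.00081029,
        0.00111058]), 'tau': array([ 6.91346628e-06, -4.57975459e+01, -2.52220523e+01, -4.93024254e-05,
        8.51386576e-03, -3.59878527e-05]), 'position': array([0.17292312, 0.54782757, 0.23058059]), 'ee_rot': array([-4.78514962e-01, -3.10454607e+00,  2.43554514e-03]), 'wrist_force': array([ 0.05600758,  0.11357681, -0.02964933]), 'ft_torque': array([ 0.00451109, -0.04312966,  0.03382709]), 'finger_gap': 0.9966623901802347}
```

View pics/scene0.png

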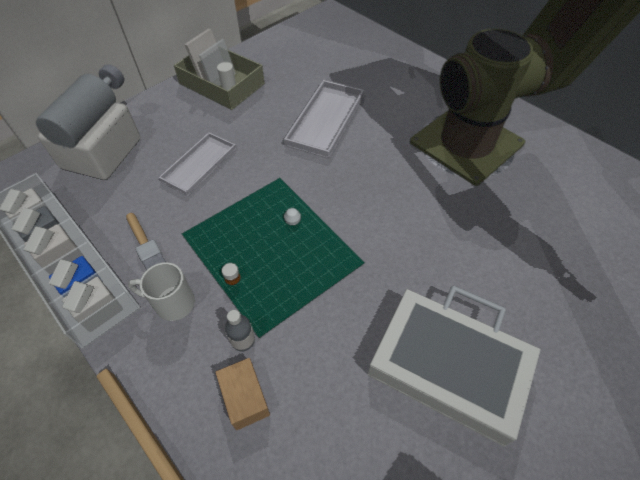

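View pics/top0.png

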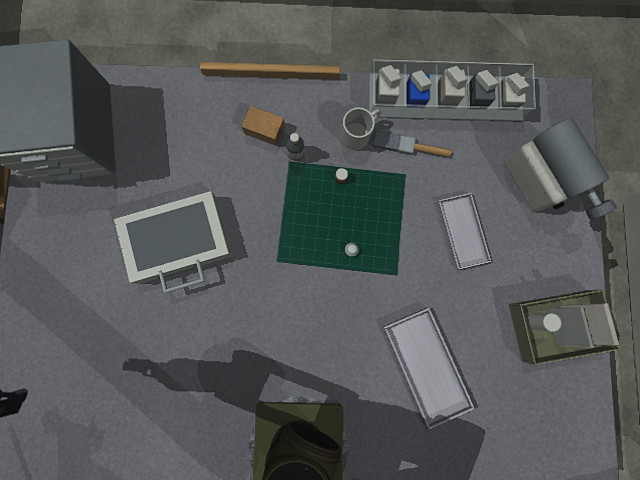

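View pics/wrist0.png

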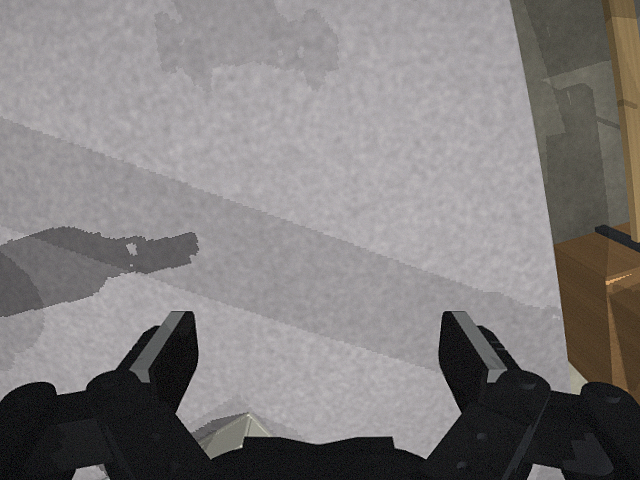

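The scene view has the case at (455,360), the bar at (475,305), the mat at (272,250) and trays at (198,163) and (324,117). In the top view the case is at (172,237), the bar at (182,285), the mat at (342,218), and the trays at (465,231) (small) and (428,366) (large).

Run:
```python
from h import *
d=load('top0.png')
crop(d,100,170,260,310,5,'c1.png')
crop(d,370,180,510,440,2.3,'c2.png')
crop(d,260,140,420,290,5,'c3.png')
```

```text
(no output)
```

View pics/c1.png

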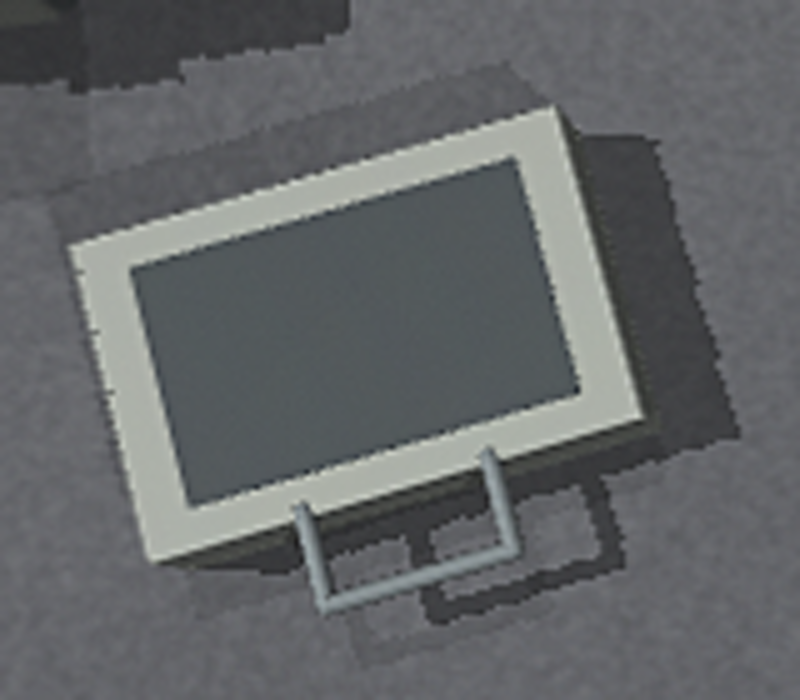

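View pics/c2.png

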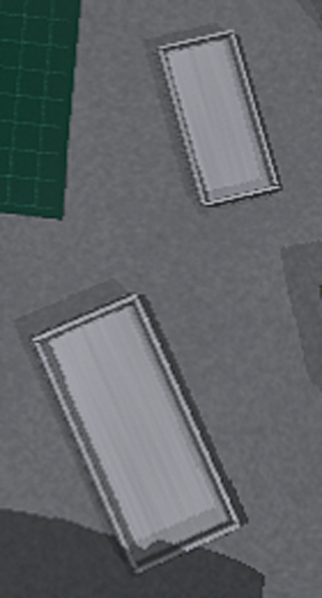

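View pics/c3.png

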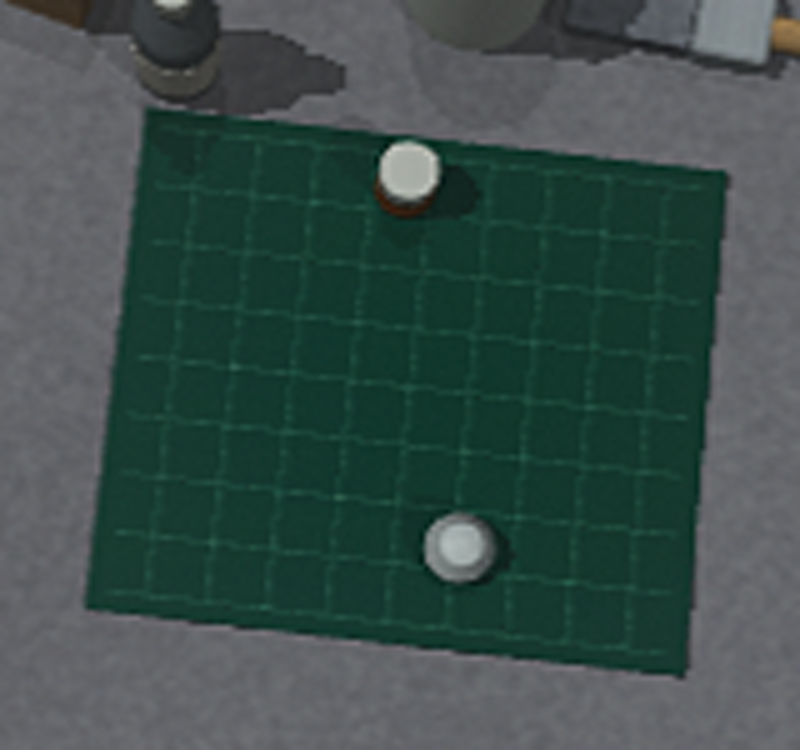

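Run:
```python
from h import *
np.set_printoptions(suppress=True,precision=4)
d=load('top0.png')
def cc(p,o,s): return [(p[0]+.5)/s-.5+o[0],(p[1]+.5)/s-.5+o[1]]
def grp(n,ps,o,s,z):
    P=np.array([pz(d,cc(p,o,s),z) for p in ps]); print(n,P.mean(0)); print(P[:,:2].tolist()); 
    print('  sides',[round(float(np.linalg.norm(P[i]-P[(i+1)%len(P)])),4) for i in range(len(P))],'ang deg',[round(float(np.degrees(np.arctan2(*(P[(i+1)%len(P)]-P[i])[[1,0]]))),1) for i in range(len(P))])
grp('lid',[(68,246),(555,106),(643,418),(150,563)],(100,170),5,.056)
grp('bar',[(326,606),(517,551)],(100,170),5,.053)
grp('small',[(160,47),(234,31),(281,187),(206,205)],(370,180),2.3,.018)
grp('large',[(33,341),(138,295),(243,524),(137,573)],(370,180),2.3,.018)
grp('mat',[(147,109),(728,173),(685,676),(87,607)],(260,140),5,.003)
grp('casting top',[(461,545)],(260,140),5,.033)
grp('pot top',[(409,170)],(260,140),5,.039)
grp('bottle base',[(176,72)],(260,140),5,.02)
```

```text
lid [0.4874 0.3167 0.056 ]
[[0.5247902194437362, 0.45535313868172606], [0.5998902949559932, 0.22845884021895335], [0.4495500771845114, 0.17839782734506932], [0.37542649690933655, 0.4044114244192995]]
  sides [0.239, 0.1585, 0.2379, 0.1578] ang deg [-71.7, -161.6, 108.2, 18.8]
bar [0.3714 0.2786 0.053 ]
[[0.35749139213612896, 0.3222934450193471], [0.38537494126354677, 0.23481793281638932]]
  sides [0.0918, 0.0918] ang deg [-72.3, 107.7]
small [ 0.526  -0.4002  0.018 ]
[[0.6013625417509814, -0.3363896503497332], [0.6214338900350524, -0.4175524401312638], [0.45142161031527717, -0.4637730338792562], [0.42997361598666745, -0.3831056956405298]]
  sides [0.0836, 0.1762, 0.0835, 0.1776] ang deg [-76.1, -164.8, 104.9, 15.2]
large [ 0.1936 -0.3065  0.018 ]
[[0.28247670522172597, -0.198618860057947], [0.3329831054611926, -0.3093162343538602], [0.10455435417138662, -0.41349503293184015], [0.05420610302153506, -0.3044913684220496]]
  sides [0.1217, 0.2511, 0.1201, 0.2516] ang deg [-65.5, -155.5, 114.8, 24.9]
mat [ 0.5545 -0.094   0.003 ]
[[0.696202592675062, 0.044471717974163084], [0.6707238098862476, -0.2542889354064056], [0.4123157938084199, -0.23204924204668526], [0.43890732135231814, 0.06601397978856584]]
  sides [0.2998, 0.2594, 0.2992, 0.2582] ang deg [-94.9, 175.1, 84.9, -4.8]
casting top [ 0.4712 -0.117   0.033 ]
[[0.47117295519850483, -0.11695755632083767]]
  sides [0.0] ang deg [0.0]
pot top [ 0.657  -0.0881  0.039 ]
[[0.6569586845941751, -0.08812450515619868]]
  sides [0.0] ang deg [0.0]
bottle base [0.7105 0.0295 0.02  ]
[[0.710480004625058, 0.029527546853664904]]
  sides [0.0] ang deg [0.0]
```

```bash
cat >> h.py <<'E'
np.set_printoptions(suppress=True,precision=4)
def st():
    s=manip.state(); M=R.from_rotvec(s['ee_rot']).as_matrix()
    print('t',round(s['time_s'],2),'tcp',np.round(s['position'],4),'xyaw',round(float(np.degrees(np.arctan2(M[1,0],M[0,0]))),2),'z',np.round(M[:,2],3),'q',np.round(s['qpos'],3),'F',np.round(s['wrist_force'],1),'gap',round(s['finger_gap']*85.4,1))
    return s,M
def go(P,yaw=None):
    """shift in tool axes (mm) to world P, and yaw remaining (deg about world z)"""
    s,M=st(); print('shift mm',np.round(M.T@(np.array(P)-s['position'])*1000,1), 'tool yaw turn (about tool z)', None if yaw is None else -((yaw-np.degrees(np.arctan2(M[1,0],M[0,0]))+180)%360-180))
E
python3 - <<'E'
from h import *
s,M=st(); print(M)
y=np.radians(18.2); c=np.array([.4874,.3167]); ex=np.array([np.cos(y),np.sin(y)]); ey=np.array([-ex[1],ex[0]])
bar=c-.122*ex; print(bar, c+.08*ex)
d=load('scene0.png')
pts=[[*(bar+.045*ey),.053],[*(bar-.045*ey),.053]]+[[*(c+a*.08*ex+b*.12*ey),.056] for a in(1,-1) for b in (1,-1)]
print(proj(d,pts)); 
im=d['img'][:,:,::-1].copy()
for u in proj(d,pts): cv2.circle(im,(int(round(u[0])),int(round(u[1]))),2,(0,0,255),-1)
cv2.imwrite('pics/c4.png',cv2.resize(im[260:460,350:560],None,fx=3.5,fy=2.9))
go([*bar,.12])
E
```

```text
t 0.15 tcp [0.1729 0.5478 0.2306] xyaw 162.48 z [-0.001 -0.001 -1.   ] q [ 1.191  0.307  1.507  0.     1.328 -0.073] F [ 0.1  0.1 -0. ] gap 85.1
[[-0.9536  0.3011 -0.0006]
 [ 0.3011  0.9536 -0.0015]
 [ 0.0001 -0.0016 -1.    ]]
[0.3715 0.2786] [0.5634 0.3417]
[[501.6379 310.0338]
 [452.7635 288.5602]
 [515.5124 440.3022]
 [369.1725 364.2227]
 [540.0439 349.1059]
 [406.1164 288.3667]]
t 0.15 tcp [0.1729 0.5478 0.2306] xyaw 162.48 z [-0.001 -0.001 -1.   ] q [ 1.191  0.307  1.507  0.     1.328 -0.073] F [ 0.1  0.1 -0. ] gap 85.1
shift mm [-270.4 -196.8  110.9] tool yaw turn (about tool z) None
```

View pics/c4.png

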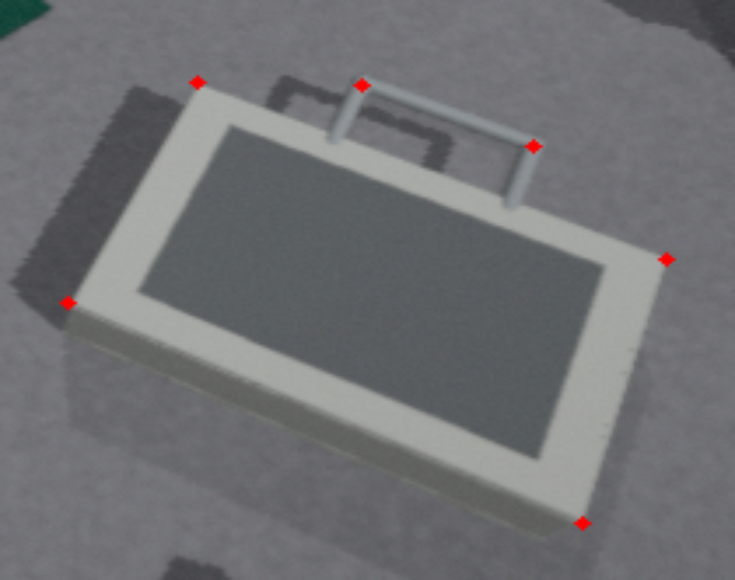

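Choice: the case with the bar handle (top 182,285; the grey cabinet at 50,110, also with a handle, and the storage rack at 455,85 are not it). Tray: (465,231) measures 177 x 84 mm and is the one meant; (428,366) measures 251 x 121 mm and is not. Both views agree on the bar.

```bash
python3 -m inch '[[[0,0,0],[0,0,7.76],32],[[0,0,0],[0,0,7.76],32],[[0,0,0],[0,0,7.76],32],[[0,0,0],[0,0,7.76],32],[[0,0,0],[0,0,7.76],32],[[0,0,0],[0,0,7.76],32],[[0,0,0],[0,0,7.76],32]]'; python3 -c "
from h import *
go([.3715,.2786,.1],108.2)"
```

```text
time_s: 0.85
position: [0.173, 0.548, 0.2309]
ee_rot: [1.85, 2.539, -0.001]
wrist_force: [0.2, -0.0, -0.8]
finger_gap: 0.375
t 0.85 tcp [0.173  0.548  0.2309] xyaw 107.84 z [-0.    -0.001 -1.   ] q [ 1.191  0.307  1.507 -0.     1.328  0.88 ] F [ 0.2 -0.  -0.8] gap 32.0
shift mm [-317.2  106.5  131. ] tool yaw turn (about tool z) -0.3639273727883392
```

```bash
python3 -m inch '[[[-25,8,5],[0,0,0],32],[[-35,12,12],[0,0,0],32],[[-35,12,12],[0,0,0],32],[[-35,12,12],[0,0,0],32],[[-35,12,15],[0,0,0],32],[[-35,12,15],[0,0,0],32],[[-35,12,15],[0,0,0],32],[[-35,12,15],[0,0,0],32],[[-30,9,15],[0,0,0],32],[[-17,5.5,15],[0,0,-0.36],32],[[0,0,0],[0,0,0],32],[[0,0,0],[0,0,0],32]]'; python3 -c "
from h import *
snap('wrist','w1.png')
go([.3715,.2786,.034],108.2)"
```

```text
time_s: 2.05
position: [0.3729, 0.2801, 0.1001]
ee_rot: [-1.837, -2.548, 0.001]
wrist_force: [-0.1, -0.5, 0.2]
finger_gap: 0.38
t 2.1 tcp [0.373  0.2808 0.1005] xyaw 108.49 z [-0.  0. -1.] q [0.554 0.308 1.903 0.001 0.93  0.231] F [-0.1  0.7  0.1] gap 32.3
shift mm [-1.6 -2.1 66.5] tool yaw turn (about tool z) 0.29125428915813245
```

View pics/w1.png

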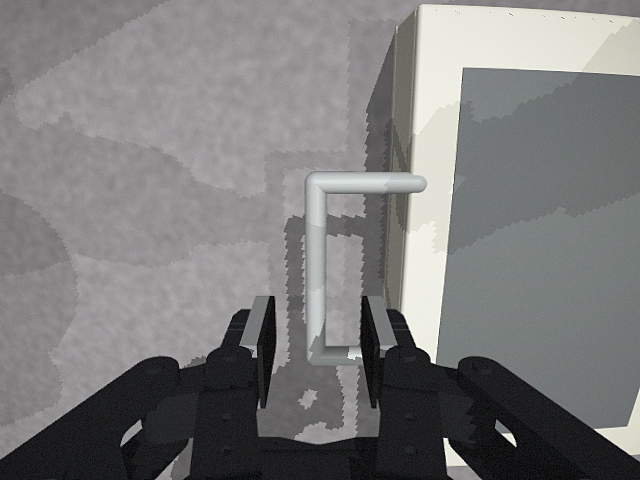

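The bar (column 317) lies midway between the fingers (272 and 363). Descend and close.

```bash
python3 -m inch '[[[-1.6,-1.5,16],[0,0,0],32],[[0,0,25],[0,0,0],32],[[0,0,25],[0,0,0],32],[[0,0,0],[0,0,0],32],[[0,0,0],[0,0,0],8],[[0,0,0],[0,0,0],5],[[0,0,0],[0,0,0],5],[[0,0,0],[0,0,0],5],[[0,0,0],[0,0,0],5]]' 40
python3 - <<'E'
from h import *
s,M=st()
p0=s['position']
# arc increments in (y=towards hinge, -z up)
r=.202
prev=0
th=np.concatenate([np.arange(0.05,1.92,.085),[1.92]])
for a in th:
    print(round(a,3), 'dy',round(1000*r*(np.cos(prev)-np.cos(a)),1),'dz',round(-1000*r*(np.sin(a)-np.sin(prev)),1)); prev=a
E
```

```text
time_s: 3.0
position: [0.372, 0.2791, 0.0353]
ee_rot: [-1.835, -2.549, -0.002]
wrist_force: [-5.9, 3.0, 4.8]
finger_gap: 0.1
t 3.0 tcp [0.372  0.2791 0.0353] xyaw 108.49 z [ 0.     0.002 -1.   ] q [0.552 0.41  1.979 0.002 0.752 0.228] F [-5.9  3.   4.8] gap 8.6
0.05 dy 0.3 dz -10.1
0.135 dy 1.6 dz -17.1
0.22 dy 3.0 dz -16.9
0.305 dy 4.5 dz -16.6
0.39 dy 5.8 dz -16.1
0.475 dy 7.2 dz -15.6
0.56 dy 8.5 dz -14.9
0.645 dy 9.7 dz -14.1
0.73 dy 10.9 dz -13.3
0.815 dy 12.0 dz -12.3
0.9 dy 13.0 dz -11.2
0.985 dy 13.9 dz -10.1
1.07 dy 14.7 dz -8.9
1.155 dy 15.4 dz -7.6
1.24 dy 16.0 dz -6.3
1.325 dy 16.5 dz -4.9
1.41 dy 16.8 dz -3.5
1.495 dy 17.0 dz -2.0
1.58 dy 17.2 dz -0.6
1.665 dy 17.1 dz 0.9
1.75 dy 17.0 dz 2.3
1.835 dy 16.7 dz 3.8
1.92 dy 16.4 dz 5.2
```

```bash
python3 -m inch '[[[0,0.3,-10.1],[0,0,0],5],[[0,1.6,-17.1],[0,0,0],5],[[0,3,-16.9],[0,0,0],5],[[0,4.5,-16.6],[0,0,0],5],[[0,5.8,-16.1],[0,0,0],5],[[0,7.2,-15.6],[0,0,0],5],[[0,8.5,-14.9],[0,0,0],5],[[0,9.7,-14.1],[0,0,0],5],[[0,10.9,-13.3],[0,0,0],5],[[0,0,0],[0,0,0],5]]'; python3 -c "
from h import *
snap('scene','s1.png'); st()"
```

```text
time_s: 4.0
position: [0.4217, 0.2956, 0.1714]
ee_rot: [-1.836, -2.549, -0.004]
wrist_force: [-4.7, 1.4, 0.4]
finger_gap: 0.105
t 4.05 tcp [0.421  0.2953 0.1706] xyaw 108.48 z [ 0.     0.002 -1.   ] q [0.529 0.279 1.719 0.002 1.142 0.205] F [-3.6  2.6  1.9] gap 8.6
```

View pics/s1.png

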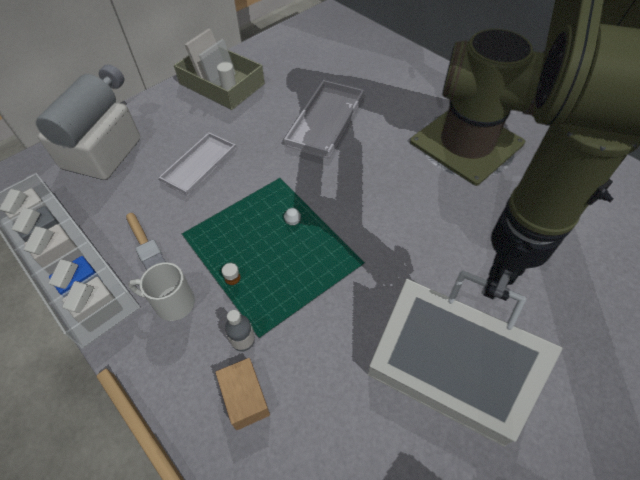

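The lid is rising with the bar held at (497,288). Continue over the balance point.

```bash
python3 -m inch '[[[0,12,-12.3],[0,0,0],5],[[0,13,-11.2],[0,0,0],5],[[0,13.9,-10.1],[0,0,0],5],[[0,14.7,-8.9],[0,0,0],5],[[0,15.4,-7.6],[0,0,0],5],[[0,16,-6.3],[0,0,0],5],[[0,16.5,-4.9],[0,0,0],5],[[0,16.8,-3.5],[0,0,0],5],[[0,17,-2],[0,0,0],5],[[0,17.2,-0.6],[0,0,0],5],[[0,17.1,0.9],[0,0,0],5],[[0,17,2.3],[0,0,0],5],[[0,16.7,3.8],[0,0,0],5],[[0,14,4.5],[0,0,0],5],[[0,0,0],[0,0,0],5],[[0,0,0],[0,0,0],5],[[0,0,0],[0,0,0],5]]'; python3 -c "
from h import *
snap('scene','s2.png'); st()"
```

```text
time_s: 5.75
position: [0.6272, 0.3636, 0.2258]
ee_rot: [1.834, 2.549, 0.002]
wrist_force: [0.3, 1.4, 3.3]
finger_gap: 0.1
t 5.8 tcp [0.6271 0.3636 0.2259] xyaw 108.52 z [ 0.002  0.    -1.   ] q [ 0.467  0.521  1.164 -0.     1.455  0.144] F [0.4 1.  4.2] gap 8.3
```

View pics/s2.png

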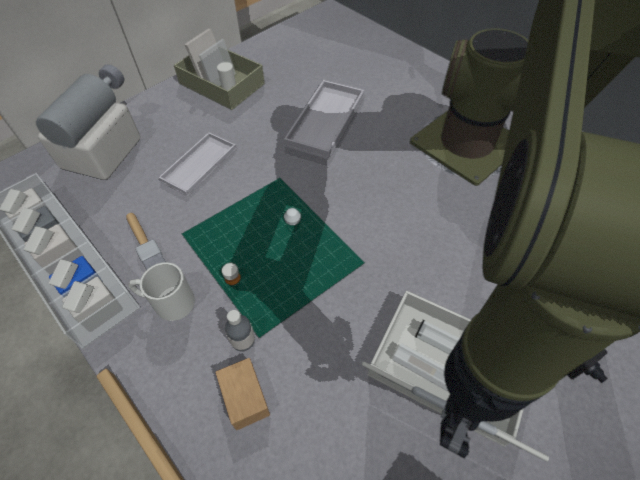

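```bash
python3 -m inch '[[[0,0,0],[0,0,0],40],[[0,0,0],[0,0,0],40],[[0,0,0],[0,0,0],40],[[0,0,-10],[0,0,0],40],[[0,0,-25],[0,0,0],40],[[0,0,-30],[0,0,0],40],[[0,0,-25],[0,0,0],40],[[0,-20,-10],[0,0,0],40],[[0,-40,0],[0,0,0],40],[[0,-45,0],[0,0,0],40],[[0,-40,0],[0,0,0],40],[[0,-40,0],[0,0,0],40],[[0,-15,0],[0,0,0],40],[[0,0,0],[0,0,0],40]]'; python3 -c "
from h import *
snap('scene','s3.png');snap('top','t3.png');snap('wrist','w3.png'); st()
for f in ('s3','t3','w3'): pass
a=load('s3.png');crop(a,350,270,560,480,3,'c5.png'); a=load('t3.png');crop(a,80,130,270,310,4,'c6.png')"
```

```text
time_s: 7.2
position: [0.4357, 0.2996, 0.3263]
ee_rot: [1.834, 2.55, 0.002]
wrist_force: [0.0, 0.4, -0.3]
finger_gap: 0.471
t 7.35 tcp [0.4391 0.3008 0.3254] xyaw 108.51 z [ 0.002  0.001 -1.   ] q [ 0.521  0.186  1.438 -0.     1.516  0.198] F [ 0.7 -0.3  0.2] gap 39.9
```

View pics/c5.png

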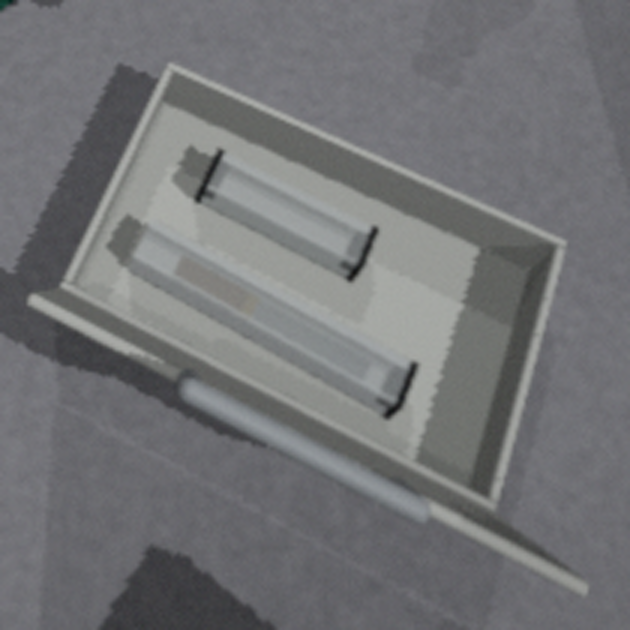

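View pics/c6.png

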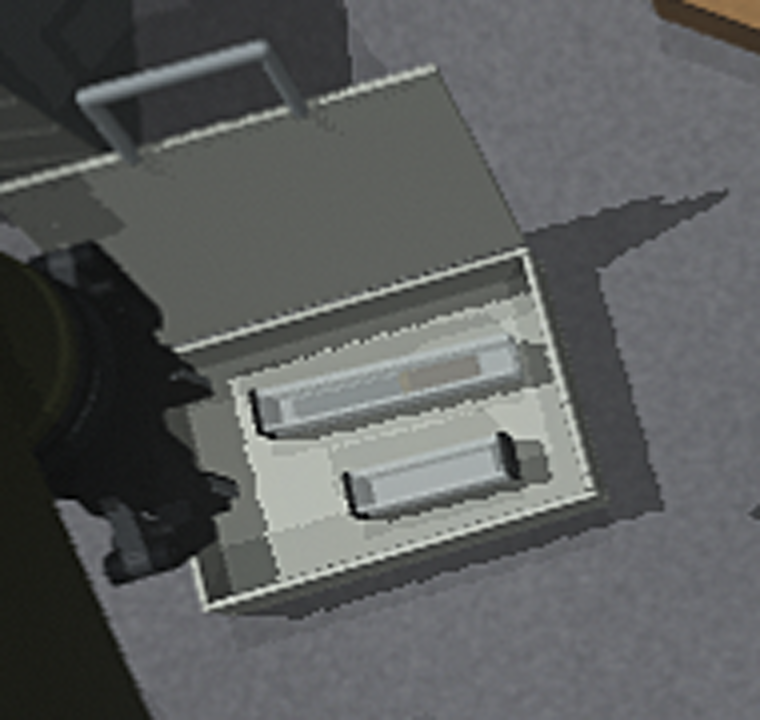

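View pics/w3.png

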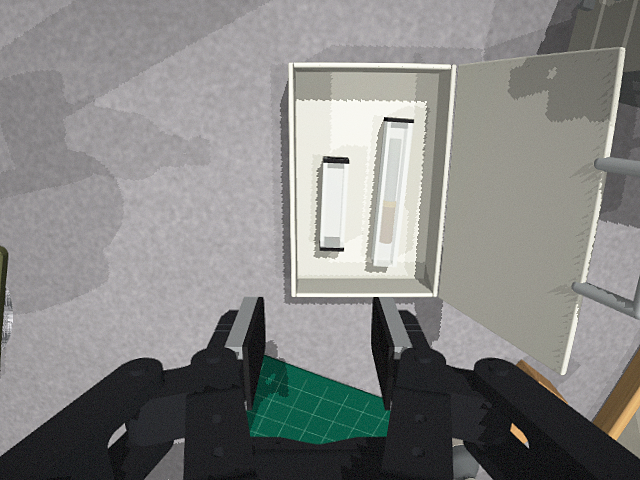

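The lid stands open on its stop. The long tube (wrist view 383–397, 120–270) lies on the hinge side; the short one (335,205), plugged at both ends, is the look-alike.

Run:
```python
from h import *
a=load('w3.png');crop(a,290,60,460,300,3,'c7.png')
```

```text
(no output)
```

View pics/c7.png

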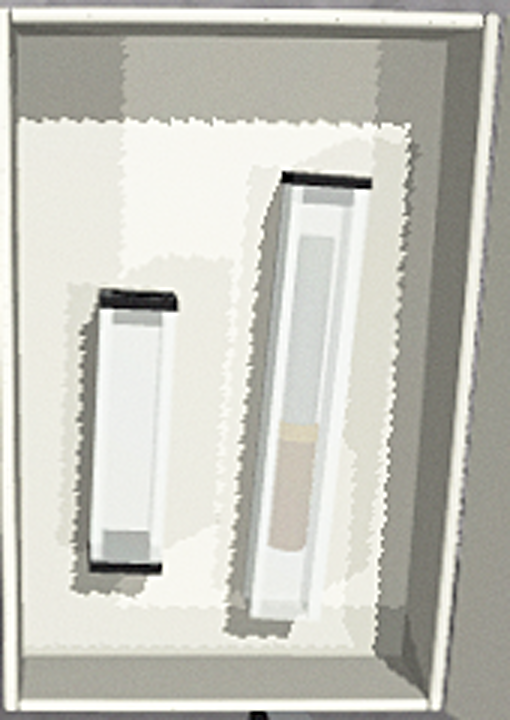

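```bash
cat > ov.py <<'E'
from h import *
def box(c,yaw,L=.16,w=.026,z0=.005,h=.026):
    y=np.radians(yaw);ex=np.array([np.cos(y),np.sin(y)]);ey=np.array([-ex[1],ex[0]])
    return np.array([[*(np.array(c)+a*L/2*ex+b*w/2*ey),z] for z in(z0,z0+h) for a,b in((1,1),(1,-1),(-1,-1),(-1,1))])
def ov(fn,boxes,x0,y0,x1,y1,s,out):
    d=load(fn); im=cv2.resize(d['img'][y0:y1,x0:x1,::-1],None,fx=s,fy=s,interpolation=cv2.INTER_CUBIC)
    for B in boxes:
        p=(proj(d,B)-[x0,y0]+.5)*s-.5; p=np.round(p).astype(int)
        for i,j in((4,5),(5,6),(6,7),(7,4)): cv2.line(im,p[i].tolist(),p[j].tolist(),(0,0,255),1)
        for i,j in((0,1),(1,2),(2,3),(3,0)): cv2.line(im,p[i].tolist(),p[j].tolist(),(255,0,0),1)
    cv2.imwrite('pics/'+out,im)
E
python3 - <<'E'
from ov import *
d=load('w3.png')
f=lambda p,z:pz(d,[(p[0]+.5)/3-.5+290,(p[1]+.5)/3-.5+60],z)
A=f((285,171),.031);B=f((372,180),.031);print(A,B,np.linalg.norm(A-B))
m=f((285,615),.018); print('mouth~',m)
p=(A+B)/2; v=m-p; v[2]=0; yaw=np.degrees(np.arctan2(v[1],v[0])); c=p[:2]+.08*v[:2]/np.linalg.norm(v)
print(np.linalg.norm(v),yaw,c)
for i,(cc,yy) in enumerate([(c,yaw)]):
    ov('w3.png',[box(cc,yy)],290,60,460,300,3,'o1.png'); ov('t3.png',[box(cc,yy)],80,130,270,310,4,'o2.png'); ov('s3.png',[box(cc,yy)],350,270,560,480,3,'o3.png')
ims=[cv2.imread('pics/o%d.png'%i) for i in(1,2,3)]
cv2.imwrite('pics/o.png',np.hstack([ims[0][120:680,180:440],ims[2][170:430,60:440] if 0 else cv2.resize(ims[2][180:440,60:440],(540,560))]))
E
```

```text
[0.4815 0.3874 0.031 ] [0.5105 0.3942 0.031 ] 0.029726922994427207
mouth~ [0.5421 0.2351 0.018 ]
0.16239963582248104 -73.51363960424445 [0.5187 0.3141]
```

View pics/o.png

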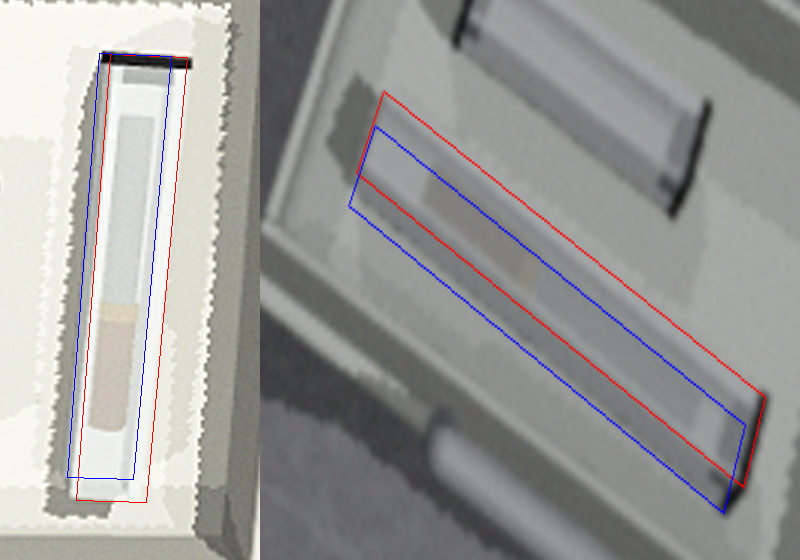

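View pics/o2.png

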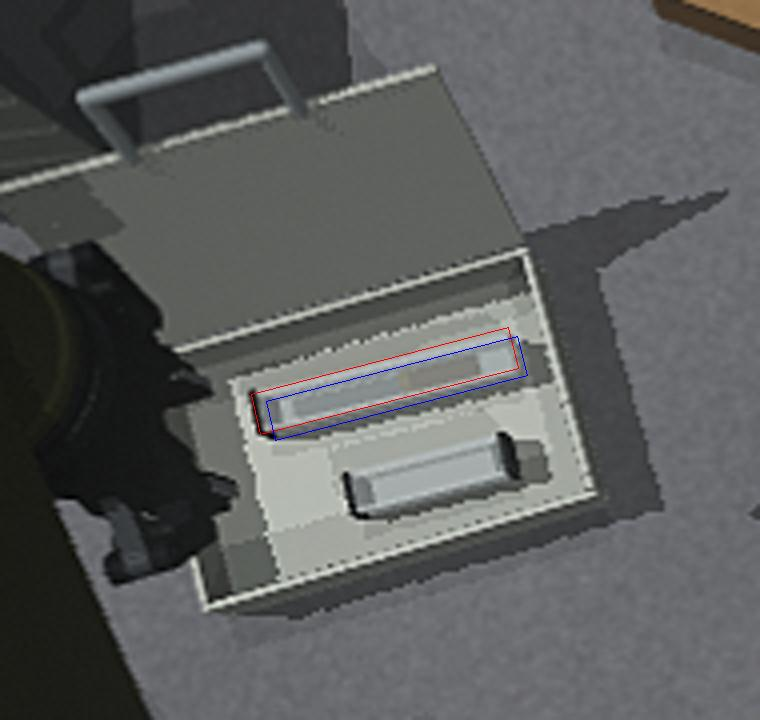

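Run:
```python
from ov import *
cc,yy=(.5165,.314),-75.2
ov('w3.png',[box(cc,yy)],290,60,460,300,3,'o1.png'); ov('t3.png',[box(cc,yy)],80,130,270,310,4,'o2.png'); ov('s3.png',[box(cc,yy)],350,270,560,480,3,'o3.png')
ims=[cv2.imread('pics/o%d.png'%i) for i in(1,2,3)]
cv2.imwrite('pics/ob.png',np.hstack([ims[0][120:680,200:420],cv2.resize(ims[2][190:440,80:440],(440,560)),ims[1][320:450,230:560][:, :].repeat(1,0)[:0] if 0 else cv2.resize(ims[1][320:450,230:560],(140,560))]))
cv2.imwrite('pics/o2b.png',cv2.resize(ims[1][320:450,230:560],None,fx=2.3,fy=2.3))
```

```text
(no output)
```

View pics/ob.png

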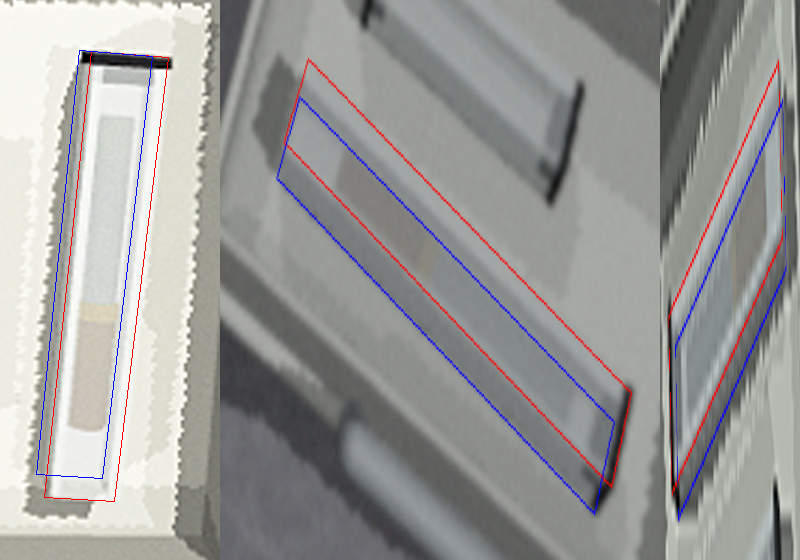

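View pics/o2b.png

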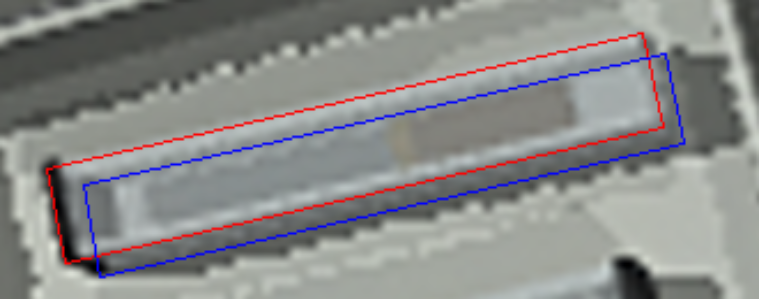

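Run:
```python
from ov import *
d=load('w3.png')
f=lambda p,z:pz(d,[(p[0]+.5)/3-.5+290,(p[1]+.5)/3-.5+60],z)
A=f((102,292),.031);B=f((179,293),.031);C=f((91,572),.018);D=f((161,568),.031)
print(A,B,C,D)
c=np.array([.5165,.314]);y=np.radians(-75);n=np.array([-np.sin(y),np.cos(y)])  # left of tube x
t=np.array([np.cos(y),np.sin(y)])
for P in(A,B,C,D): print('across',(P[:2]-c)@n,'along',(P[:2]-c)@t)
ov('w3.png',[box(c,-75),box((A[:2]+B[:2])/2+.05*np.array([np.cos(np.radians(-72)),np.sin(np.radians(-72))]),-72,.1)],290,60,460,300,3,'o1.png')
go([.5165,.314,.07],105)
```

```text
[0.4362 0.3294 0.031 ] [0.4614 0.3375 0.031 ] [0.4664 0.2281 0.018 ] [0.4886 0.2418 0.031 ]
across -0.07354084678111851 along -0.03567628116863222
across -0.04713496247434208 along -0.036972431525920564
across -0.07065899678053493 along 0.0699874422081821
across -0.04560101398981317 along 0.06255446298079649
t 7.35 tcp [0.4391 0.3008 0.3254] xyaw 108.51 z [ 0.002  0.001 -1.   ] q [ 0.521  0.186  1.438 -0.     1.516  0.198] F [ 0.7 -0.3  0.2] gap 39.9
shift mm [-12.1  77.  255.6] tool yaw turn (about tool z) 3.5091419825508865
```

View pics/o1.png

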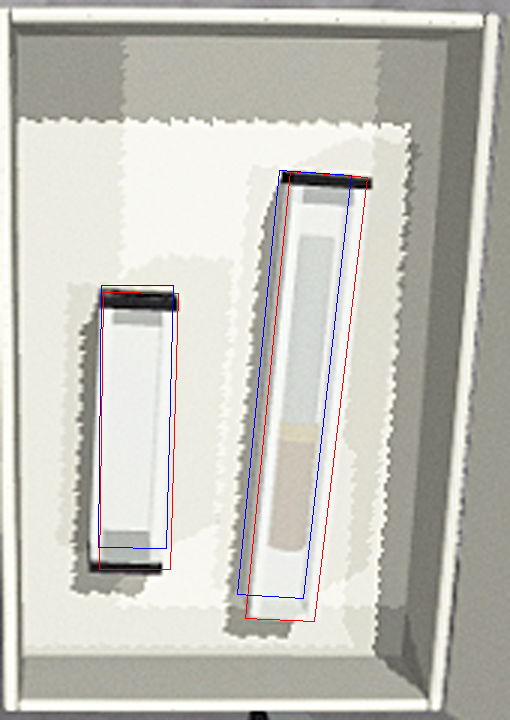

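```bash
python3 -m inch '[[[-2,15,20],[0,0,0],42],[[-4,22,35],[0,0,0],42],[[-3,20,45],[0,0,0],42],[[-3,20,45],[0,0,0],42],[[0,0,45],[0,0,3.5],42],[[0,0,40],[0,0,0],42],[[0,0,25],[0,0,0],42],[[0,0,0],[0,0,0],42],[[0,0,0],[0,0,0],42]]'; python3 -c "
from h import *
snap('wrist','w4.png')
go([.5165,.314,.010],105)"
```

```text
time_s: 8.25
position: [0.5156, 0.3136, 0.0691]
ee_rot: [-1.912, -2.492, 0.001]
wrist_force: [0.7, 1.2, 1.2]
finger_gap: 0.491
t 8.3 tcp [0.5162 0.314  0.0705] xyaw 105.0 z [ 0.002  0.001 -1.   ] q [ 0.477  0.502  1.641 -0.     0.997  0.215] F [-0.6  1.2  0. ] gap 42.0
shift mm [-0.1  0.1 60.5] tool yaw turn (about tool z) 0.0032158471655066023
```

View pics/w4.png

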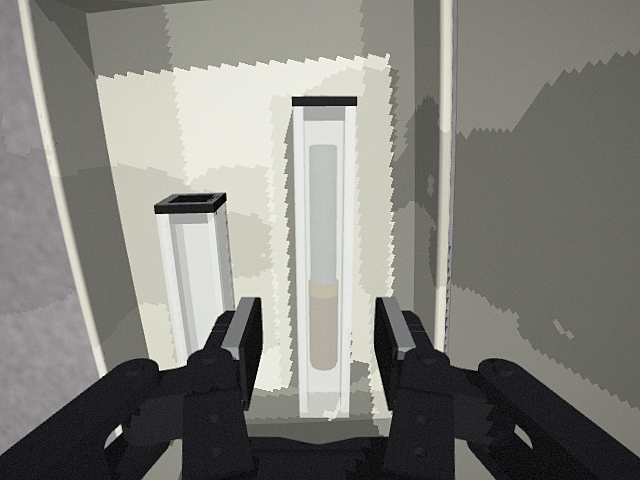

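The long tube (columns 303–350) sits about 2 mm right of the fingers' midline (318), and its direction matches. Shift y by +2, descend and grip.

```bash
python3 -m inch '[[[0,2,10],[0,0,0],42],[[0,0,20],[0,0,0],42],[[0,0,20],[0,0,0],42],[[0,0,10],[0,0,0],42],[[0,0,0],[0,0,0],42]]' 40; python3 -c "
from h import *
st();snap('wrist','w5.png')"
```

```text
time_s: 8.8
position: [0.5159, 0.3136, 0.0093]
ee_rot: [-1.912, -2.492, 0.002]
wrist_force: [0.3, -0.5, 0.5]
finger_gap: 0.494
t 8.8 tcp [0.5159 0.3136 0.0093] xyaw 105.02 z [-0.001 -0.001 -1.   ] q [ 0.476  0.581  1.691 -0.     0.871  0.214] F [ 0.3 -0.5  0.5] gap 42.2
```

View pics/w5.png

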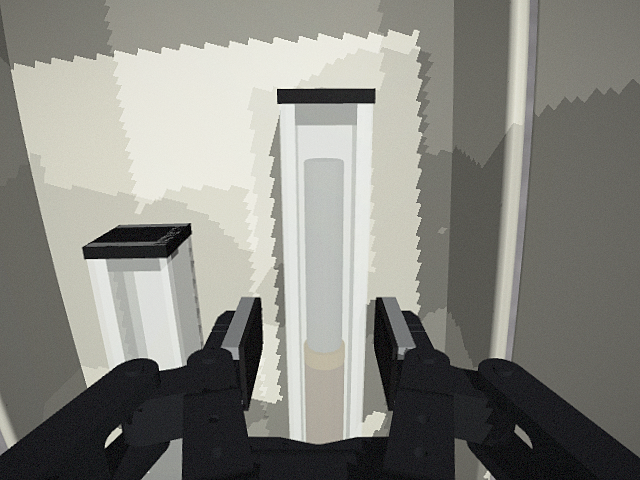

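```bash
python3 -m inch '[[[0,1.5,0],[0,0,0],42],[[0,0,0],[0,0,0],20],[[0,0,0],[0,0,0],20],[[0,0,0],[0,0,0],20],[[0,0,0],[0,0,0],20],[[0,0,0],[0,0,0],20],[[0,0,0],[0,0,0],20]]' 50; python3 -c "
from h import *
st();snap('wrist','w6.png')"
```

```text
time_s: 9.55
position: [0.5189, 0.3148, 0.0112]
ee_rot: [1.911, 2.492, 0.004]
wrist_force: [0.3, -0.4, 5.7]
finger_gap: 0.292
t 9.55 tcp [0.5189 0.3148 0.0112] xyaw 105.02 z [ 0.003  0.001 -1.   ] q [ 0.476  0.58   1.686 -0.     0.873  0.214] F [ 0.3 -0.4  5.7] gap 25.0
```

View pics/w6.png

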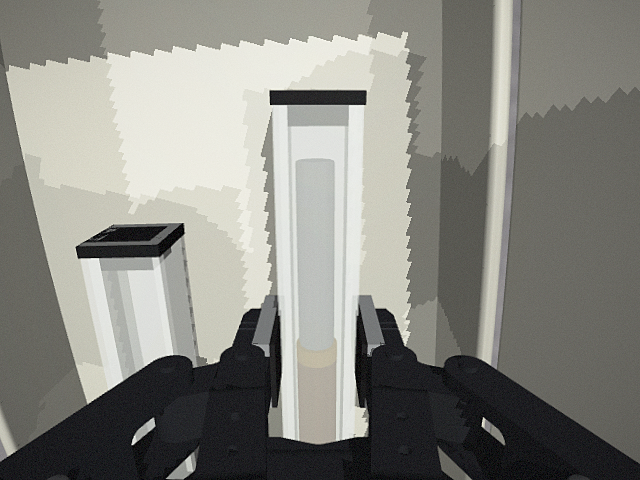

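Held at 25 mm. Lift gently, then tilt the mouth slightly up so the file stays in during transport.

```bash
python3 -m inch '[[[0,0,-5],[0,0,0],20],[[0,0,-10],[0,0,0],20],[[0,0,-15],[0,0,0],20],[[0,0,-20],[0,0,0],20],[[0,0,-25],[0,-2,0],20],[[0,0,-25],[0,-2,0],20],[[0,0,-20],[0,-2,0],20],[[0,0,-12],[0,-1,0],20],[[0,0,-5],[0,0,0],20],[[0,0,0],[0,0,0],20]]'; python3 -c "
from h import *
st();snap('scene','s6.png');snap('wrist','w7.png')
go([.562,-.0468,.13],90)"
```

```text
time_s: 10.6
position: [0.5166, 0.3184, 0.1476]
ee_rot: [1.851, 2.414, -0.111]
wrist_force: [0.1, -0.4, -1.3]
finger_gap: 0.296
t 10.6 tcp [0.5166 0.3184 0.1476] xyaw 105.03 z [ 0.033 -0.117 -0.993] q [ 0.554  0.442  1.522 -0.124  1.214  0.337] F [ 0.1 -0.4 -1.3] gap 25.2
t 10.7 tcp [0.516  0.3175 0.1461] xyaw 105.01 z [ 0.03  -0.118 -0.993] q [ 0.553  0.443  1.524 -0.125  1.213  0.337] F [ 1.2  0.3 -2.2] gap 25.0
shift mm [-359.1  -49.8   60.5] tool yaw turn (about tool z) 15.011555926336996
```

View pics/s6.png

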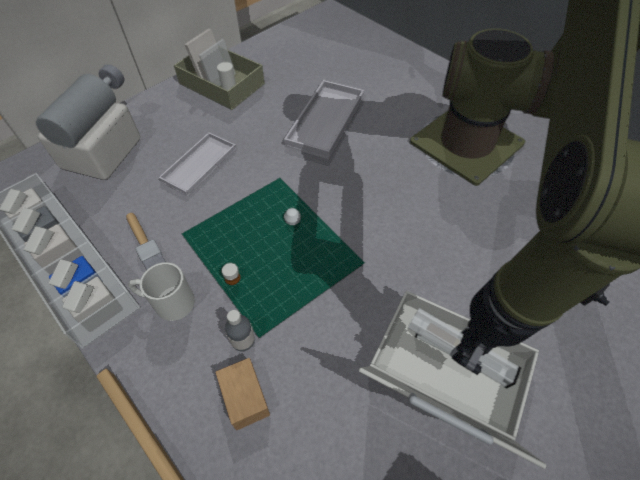

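View pics/w7.png

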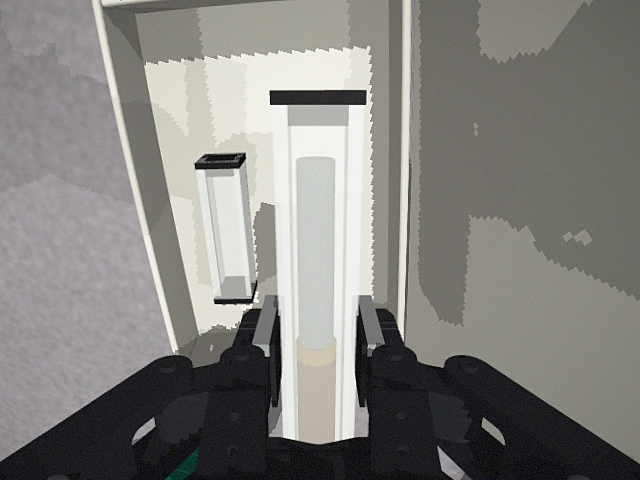

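```bash
python3 -m inch '[[[-8,-1,2],[0,0,0],20],[[-16,-2,3],[0,0,0],20],[[-24,-3,4],[0,0,0],20],[[-30,-4,4],[0,0,0],20],[[-30,-4,4],[0,0,0],20],[[-30,-4,4],[0,0,0],20],[[-30,-4,4],[0,0,0],20],[[-30,-4,4],[0,0,0],20],[[-30,-4,4],[0,0,0],20],[[-30,-4,4],[0,0,0],20],[[-28,-4,4],[0,0,0],20],[[-24,-4,4],[0,0,0],20],[[-20,-3,4],[0,0,0],20],[[-14,-2,4],[0,0,0],20],[[-9,-2,4],[0,0,0],20],[[-6,-1,3],[0,0,0],20]]';  python3 -m inch '[[[0,0,0],[0.45,0,3.73],20],[[0,0,0],[0.45,0,3.73],20],[[0,0,0],[0.45,0,3.73],20],[[0,0,0],[0.45,0,3.73],20],[[0,0,0],[0,0,0],20]]'; python3 -c "
from h import *
s,M=st();print(M)
go([.562,-.0468,.115],90)
snap('scene','s7.png')"
```

```text
time_s: 12.3
position: [0.5619, -0.047, 0.1304]
ee_rot: [1.854, 2.414, -0.114]
wrist_force: [0.1, 0.3, -0.8]
finger_gap: 0.294
time_s: 12.8
position: [0.5626, -0.0455, 0.1306]
ee_rot: [2.158, 2.159, -0.131]
wrist_force: [0.2, 0.6, -1.8]
finger_gap: 0.288
t 12.8 tcp [ 0.5626 -0.0455  0.1306] xyaw 90.03 z [ 0.    -0.122 -0.993] q [-0.076  0.387  1.672 -0.138  1.077 -0.011] F [ 0.2  0.6 -1.8] gap 24.6
[[-0.0006  1.      0.0003]
 [ 0.9926  0.0006 -0.1215]
 [-0.1215  0.0002 -0.9926]]
t 12.8 tcp [ 0.5626 -0.0455  0.1306] xyaw 90.03 z [ 0.    -0.122 -0.993] q [-0.076  0.387  1.672 -0.138  1.077 -0.011] F [ 0.2  0.6 -1.8] gap 24.6
shift mm [ 0.6 -0.6 15.7] tool yaw turn (about tool z) 0.032509432726783416
```

View pics/s7.png

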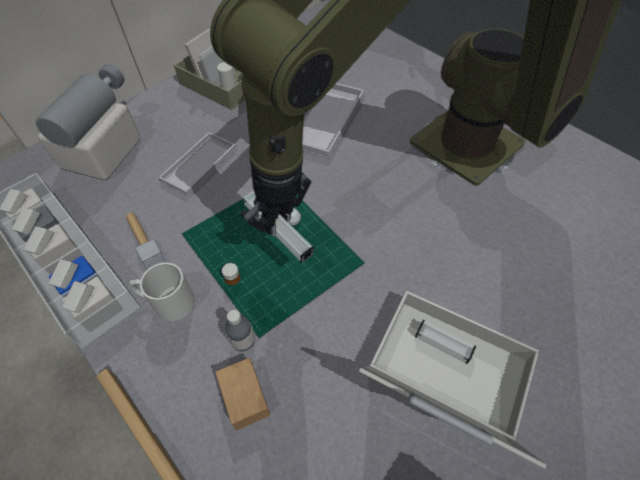

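```bash
cat > plan.py <<'E'
from h import *
def pose(th,h,ym=-.115,zo=.0022):
    t=np.radians(th);c,s=np.cos(t),np.sin(t)
    return np.array([.562,ym+.08*c-zo*s,.003+h/1000+.08*s+zo*c])
def Rm(th):
    t=np.radians(th);c,s=np.cos(t),np.sin(t)
    return np.array([[0,1,0],[c,0,s],[s,0,-c]])
def rows(p,th,wps,**k):
    for t2,h in wps:
        q=pose(t2,h,**k); print([np.round(Rm(th).T@(q-p)*1000,1).tolist(),round(t2-th,2)],'->',q.round(4)); p,th=q,t2
E
python3 - <<'E'
from plan import *
s,M=st(); th=np.degrees(np.arcsin(M[2,0]));print(th)
rows(s['position'],th,[(-2,9),(6,9),(14,12),(22,16.5),(30,21)])
E
```

```text
t 12.85 tcp [ 0.5625 -0.0455  0.1307] xyaw 90.12 z [ 0.    -0.122 -0.993] q [-0.076  0.387  1.672 -0.138  1.077 -0.013] F [-0.1 -0.2 -1.5] gap 25.1
-6.984398145155557
[[25.0, -0.5, 117.1], np.float64(4.98)] -> [ 0.562  -0.035   0.0114]
[[-1.1, 0.0, -11.1], 8] -> [ 0.562  -0.0357  0.0226]
[[-0.8, 0.0, -14.1], 8] -> [ 0.562  -0.0379  0.0365]
[[0.0, 0.0, -15.5], 8] -> [ 0.562  -0.0416  0.0515]
[[0.6, 0.0, -15.3], 8] -> [ 0.562  -0.0468  0.0659]
```

```bash
python3 -m inch '[[[0,0,0],[0,3,0],20],[[0,0,0],[0,4,0],20],[[0,0,0],[0,3,0],20],[[0,0,0],[0,0,0],20],[[0,0,0],[0,0,0],20]]'
python3 - <<'E'
from plan import *
s,M=st(); th=np.degrees(np.arcsin(M[2,0]));print(th)
rows(s['position'],th,[(4,12),(4,9),(10,10),(16,13),(23,17),(30,21)])
E
```

```text
time_s: 13.35
position: [0.5623, -0.0463, 0.1308]
ee_rot: [-2.196, -2.195, -0.057]
wrist_force: [0.4, 0.3, -1.1]
finger_gap: 0.292
t 13.35 tcp [ 0.5623 -0.0463  0.1308] xyaw 89.99 z [ 0.     0.051 -0.999] q [-0.19   0.389  1.661  0.057  1.102 -0.216] F [ 0.4  0.3 -1.1] gap 25.0
2.951417247841297
[[5.4, -0.3, 108.4], np.float64(1.05)] -> [ 0.562  -0.0353  0.0228]
[[-0.2, 0.0, 3.0], 0] -> [ 0.562  -0.0353  0.0198]
[[-0.6, 0.0, -9.3], 6] -> [ 0.562  -0.0366  0.0291]
[[-0.1, 0.0, -11.3], 6] -> [ 0.562  -0.0387  0.0402]
[[0.2, 0.0, -13.6], 7] -> [ 0.562  -0.0422  0.0533]
[[0.7, 0.0, -13.4], 7] -> [ 0.562  -0.0468  0.0659]
```

Descend to the low-mouth pose first and check heights.

```bash
python3 -m inch '[[[0.3,-0.3,8],[0,0,0],20],[[0.8,0,16],[0,0,0],20],[[1.2,0,24],[0,0,0],20],[[1.2,0,24],[0,0,0],20],[[1,0,20],[0,0,0],20],[[0.6,0,11],[0,0,0],20],[[0.3,0,5.4],[0,1,0],20],[[0,0,0],[0,0,0],20],[[0,0,0],[0,0,0],20]]'
python3 - <<'E'
from plan import *
s,M=st(); th=np.degrees(np.arcsin(M[2,0]));print(th)
rows(s['position'],th,[(4,9),(10,10),(16,13),(23,17),(30,21)])
d=snap('scene','s8.png'); crop(d,150,130,410,330,3,'c8.png'); snap('wrist','w8.png')
E
```

```text
time_s: 14.25
position: [0.563, -0.0352, 0.0235]
ee_rot: [-2.187, -2.187, -0.078]
wrist_force: [-0.6, 0.5, 0.0]
finger_gap: 0.293
t 14.25 tcp [ 0.563  -0.0352  0.0235] xyaw 89.99 z [ 0.002  0.07  -0.998] q [-0.183  0.525  1.769  0.091  0.86  -0.242] F [-0.6  0.5  0. ] gap 25.1
3.9878766259649643
[[-0.4, -1.0, 3.7], np.float64(0.01)] -> [ 0.562  -0.0353  0.0198]
[[-0.6, 0.0, -9.3], 6] -> [ 0.562  -0.0366  0.0291]
[[-0.1, 0.0, -11.3], 6] -> [ 0.562  -0.0387  0.0402]
[[0.2, 0.0, -13.6], 7] -> [ 0.562  -0.0422  0.0533]
[[0.7, 0.0, -13.4], 7] -> [ 0.562  -0.0468  0.0659]
```

View pics/c8.png

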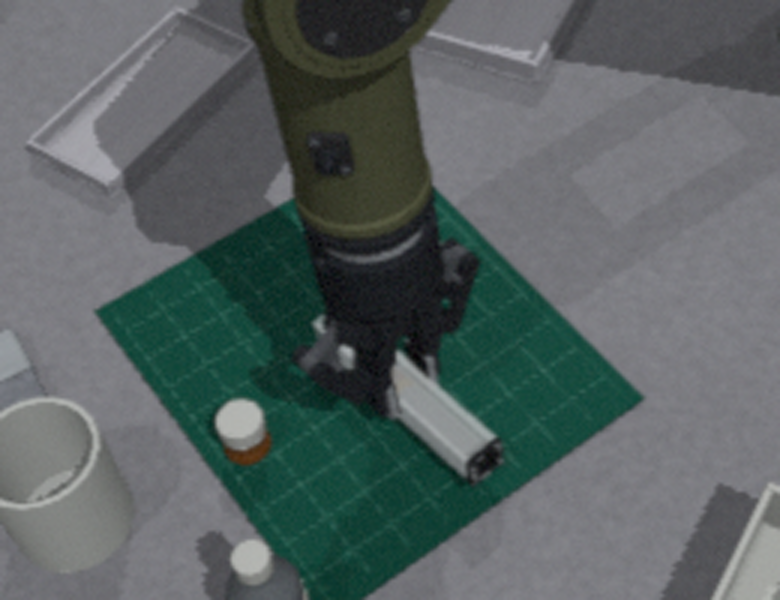

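View pics/w8.png

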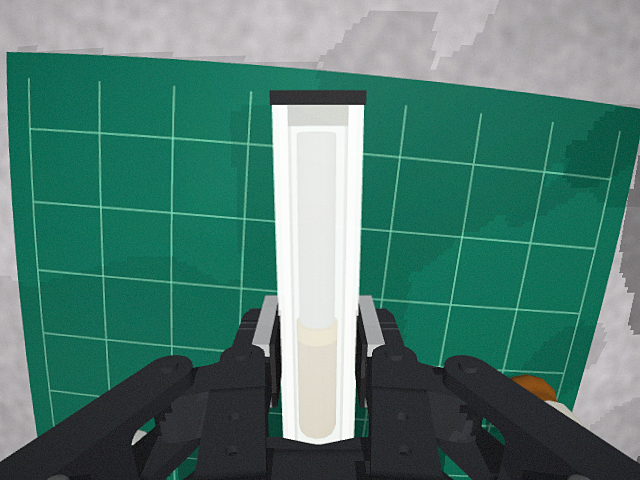

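```bash
python3 -m inch '[[[-0.8,-0.5,-6],[0,6,0],20],[[-0.1,0,-11.3],[0,6,0],20],[[0.2,0,-13.6],[0,7,0],20],[[0.7,0,-13.4],[0,7,0],20],[[0,0,0],[0,0,0],20],[[0,0,0],[0,0,0],20],[[0,0,0],[0,0,0],20],[[0,0,0],[0,0,0],20]]'
python3 - <<'E'
from plan import *
s,M=st(); th=np.degrees(np.arcsin(M[2,0]));print(th)
d=snap('scene','s9.png'); crop(d,150,130,410,330,3,'c9.png'); snap('wrist','w9.png'); d=snap('top','t9.png');crop(d,260,140,420,290,5,'c9t.png')
E
```

```text
time_s: 15.15
position: [0.5616, -0.0451, 0.0661]
ee_rot: [-1.926, -1.93, -0.515]
wrist_force: [-0.4, -0.9, 1.1]
finger_gap: 0.291
t 15.15 tcp [ 0.5616 -0.0451  0.0661] xyaw 90.14 z [-0.     0.499 -0.867] q [-0.459  0.574  1.679  0.503  1.187 -0.723] F [-0.4 -0.9  1.1] gap 24.9
29.918321623095817
```

View pics/c9.png

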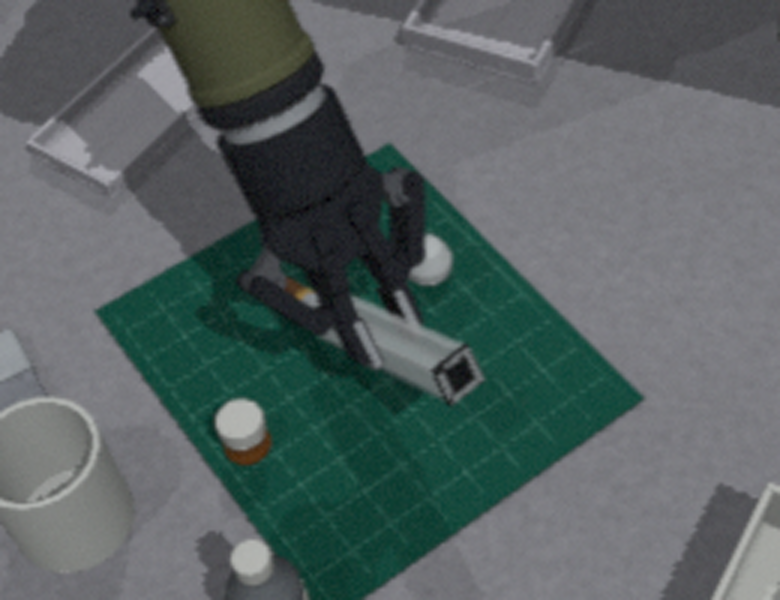

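View pics/w9.png

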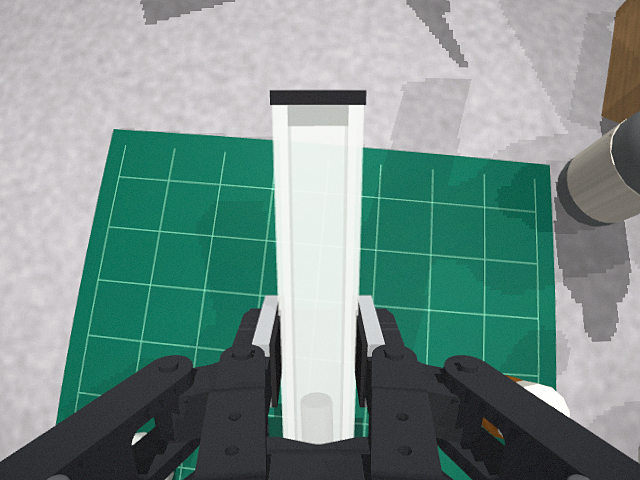

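View pics/c9t.png

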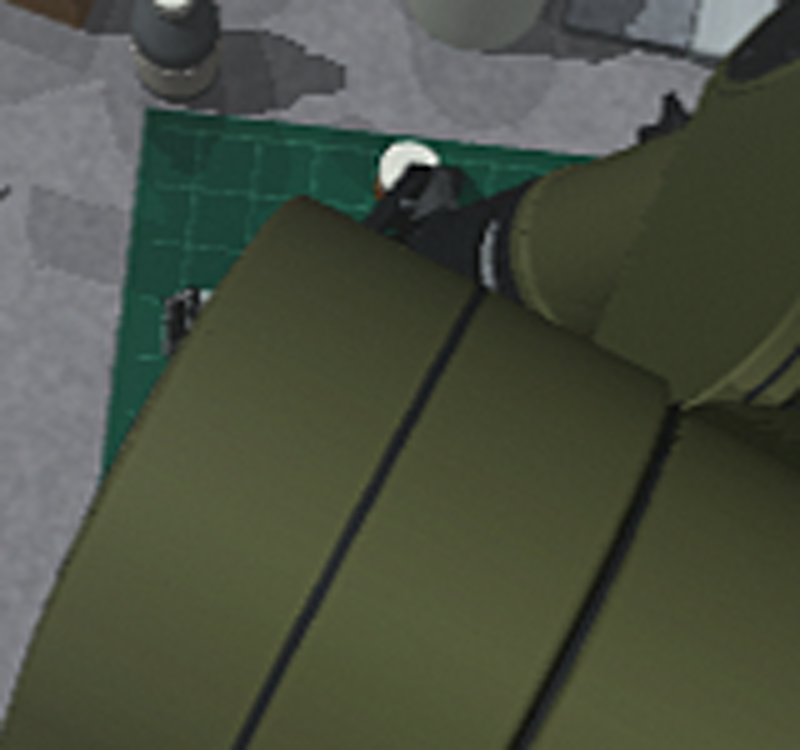

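The file has slid: its blade tail is at wrist (317,398), and the handle shows at (295,290) of the scene crop. Measure how far it projects.

Run:
```python
from plan import *
s=manip.state();M=R.from_rotvec(s['ee_rot']).as_matrix();p=s['position']
d=load('w9.png')
for x in range(80,-60,-10):   # tool x = -tube x ; blade axis 2.5 below centre (tool z +), tail top edge ~ -4
    q=p+M@np.array([x,0,-6.8+2.5-6.5])/1000; print('tubex',-x,proj(d,q)[0].round(0),'filec if tail',-x+57.5)
for x in (80,70): print(x,proj(d,p+M@np.array([x,0,-6.8-13])/1000))
d=load('s9.png'); 
for x in (-80,-100,-115,-125): print(x,(proj(d,p+M@np.array([x,0,-6.8+1.5])/1000)[0]-[150,130])*3)
```

```text
tubex -80 [316.  89.] filec if tail -22.5
tubex -70 [316. 124.] filec if tail -12.5
tubex -60 [317. 157.] filec if tail -2.5
tubex -50 [317. 189.] filec if tail 7.5
tubex -40 [317. 219.] filec if tail 17.5
tubex -30 [317. 249.] filec if tail 27.5
tubex -20 [317. 277.] filec if tail 37.5
tubex -10 [317. 304.] filec if tail 47.5
tubex 0 [317. 330.] filec if tail 57.5
tubex 10 [317. 354.] filec if tail 67.5
tubex 20 [317. 378.] filec if tail 77.5
tubex 30 [317. 400.] filec if tail 87.5
tubex 40 [317. 421.] filec if tail 97.5
tubex 50 [317. 441.] filec if tail 107.5
80 [[316.3145  87.9225]]
70 [[316.3694 124.7355]]
-80 [326.3457 315.8129]
-100 [312.5064 309.2844]
-115 [302.4268 304.5295]
-125 [295.8445 301.4244]
```

Run:
```python
from plan import *
snap('wrist','w10.png'); d=load('w10.png'); crop(d,240,60,400,460,1.5,'c10.png'); d=snap('scene','s10.png'); crop(d,205,190,325,280,6,'c10s.png')
s,M=st()
```

```text
t 15.4 tcp [ 0.5616 -0.0452  0.066 ] xyaw 90.09 z [-0.     0.5   -0.866] q [-0.46   0.575  1.678  0.504  1.188 -0.724] F [0.3 0.  2.5] gap 25.0
```

View pics/c10.png

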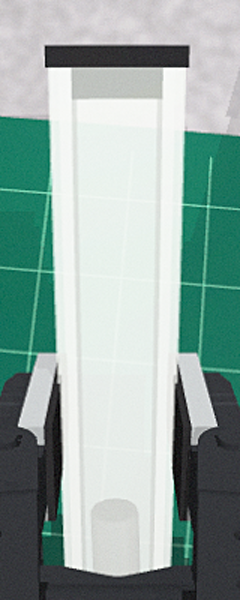

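View pics/c10s.png

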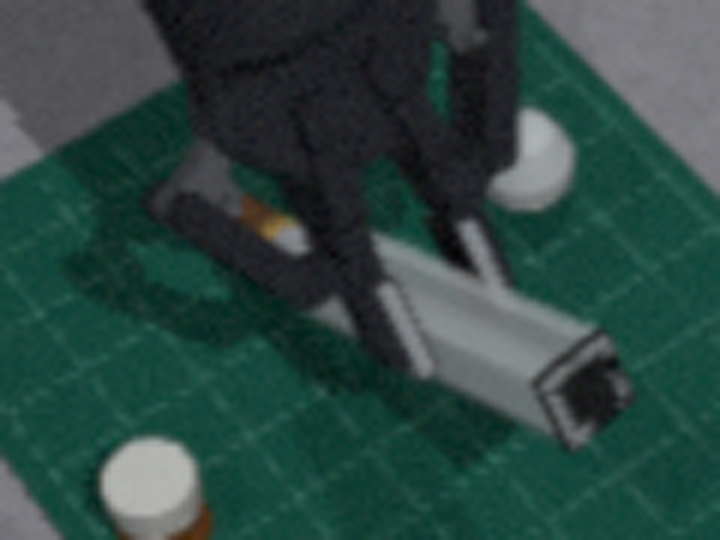

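The tail has not moved since, so the file is stationary, projecting about 60 mm. I move the tube along its own axis toward the mouth so the mat pushes the file partly back in.

```bash
python3 -m inch '[[[-3,0,0],[0,0,0],20],[[-5,0,0],[0,0,0],20],[[-5,0,0],[0,0,0],20],[[-4,0,0],[0,0,0],20],[[0,0,0],[0,0,0],20],[[0,0,0],[0,0,0],20]]'
python3 - <<'E'
from plan import *
s,M=st(); th=np.degrees(np.arcsin(M[2,0]));print(th)
d=snap('wrist','w11.png'); crop(d,240,60,400,460,1.5,'c11.png')
t=np.radians(th);c,sn=np.cos(t),np.sin(t);p=s['position'];ym=p[1]-.08*c+.0022*sn; h=p[2]-.003-.08*sn-.0022*c;print('mouth',ym,h)
rows(p,th,[(24,10.5),(17,9),(10,7),(4,5.2),(0,4.6)],ym=ym)
E
```

```text
time_s: 16.0
position: [0.5619, -0.0619, 0.0568]
ee_rot: [-1.928, -1.927, -0.517]
wrist_force: [0.8, -0.9, 1.3]
finger_gap: 0.29
t 16.0 tcp [ 0.5619 -0.0619  0.0568] xyaw 89.97 z [ 0.001  0.499 -0.866] q [-0.484  0.593  1.67   0.498  1.187 -0.745] F [ 0.8 -0.9  1.3] gap 24.8
29.95891294917807
mouth -0.13015320046921786 0.011979592849675834
[[-0.9, 0.1, 9.6], np.float64(-5.96)] -> [ 0.562 -0.058  0.048]
[[-0.9, 0.0, 11.1], -7] -> [ 0.562  -0.0543  0.0375]
[[-0.9, 0.0, 11.7], -7] -> [ 0.562  -0.0518  0.0261]
[[-0.5, 0.0, 10.1], -6] -> [ 0.562  -0.0505  0.016 ]
[[-0.1, 0.0, 6.2], -4] -> [ 0.562  -0.0502  0.0098]
```

View pics/c11.png

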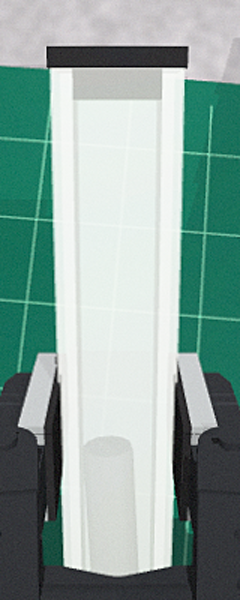

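The file went back in (tail at row 357), now projecting about 46 mm. Lower to flat, turning about the mouth.

```bash
python3 -m inch '[[[-0.4,0,4.8],[0,-3,0],20],[[-0.5,0,4.8],[0,-3,0],20],[[-0.4,0,5.6],[0,-3.5,0],20],[[-0.5,0,5.6],[0,-3.5,0],20],[[-0.4,0,5.9],[0,-3.5,0],20],[[-0.5,0,5.9],[0,-3.5,0],20],[[-0.3,0,5],[0,-3,0],20],[[-0.3,0,5],[0,-3,0],20],[[0,0,3],[0,-2,0],20],[[0,0,3],[0,-1.9,0],20],[[0,0,0],[0,0,0],20],[[0,0,0],[0,0,0],20]]'
python3 - <<'E'
from plan import *
s,M=st(); th=np.degrees(np.arcsin(M[2,0]));print(th)
d=snap('wrist','w12.png'); crop(d,240,60,400,460,1.5,'c12.png'); d=snap('scene','s12.png'); crop(d,205,170,325,280,6,'c12s.png')
E
```

```text
time_s: 17.25
position: [0.5613, -0.05, 0.0099]
ee_rot: [-2.219, -2.22, -0.003]
wrist_force: [0.6, 0.1, -0.6]
finger_gap: 0.292
t 17.25 tcp [ 0.5613 -0.05    0.0099] xyaw 90.02 z [-0.     0.003 -1.   ] q [-0.166  0.542  1.783  0.004  0.817 -0.169] F [ 0.6  0.1 -0.6] gap 25.0
0.16398608384587593
```

View pics/c12.png

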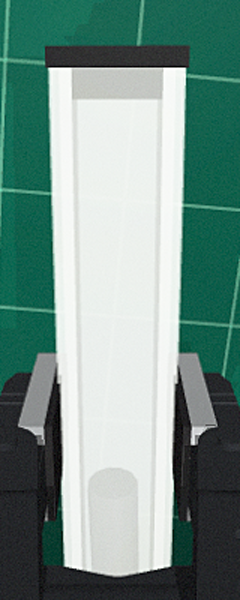

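View pics/c12s.png

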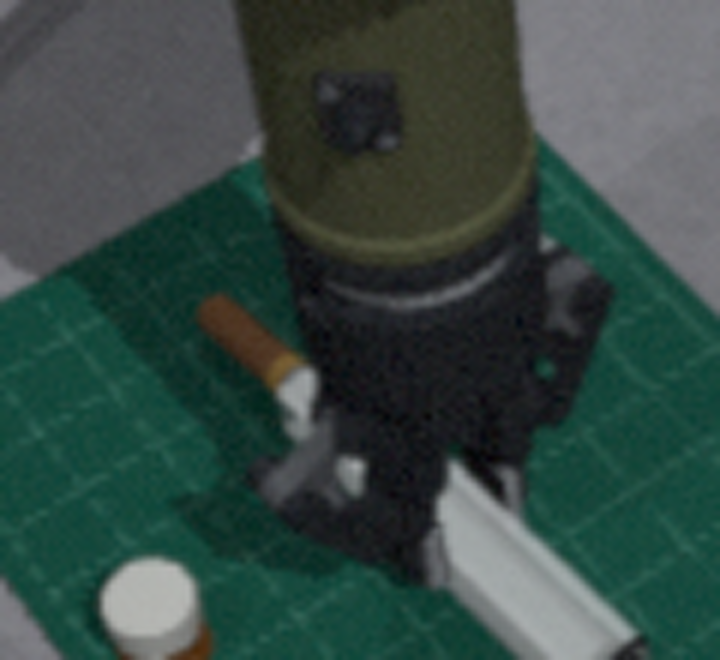

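```bash
python3 -m inch '[[[0,0,0.7],[0,0,0],20],[[0,0,0.5],[0,0,0],20],[[0,0,0],[0,0,0],20],[[0,0,0],[0,0,0],28],[[0,0,0],[0,0,0],32],[[0,0,0],[0,0,0],36],[[0,0,0],[0,0,0],40],[[0,0,0],[0,0,0],40],[[0,0,0],[0,0,0],40],[[0,0,0],[0,0,0],40]]'
python3 - <<'E'
from plan import *
s,M=st()
E
```

```text
time_s: 18.35
position: [0.5618, -0.0505, 0.0089]
ee_rot: [-2.221, -2.221, -0.003]
wrist_force: [-0.6, -0.1, -0.0]
finger_gap: 0.465
t 18.35 tcp [ 0.5618 -0.0505  0.0089] xyaw 90.0 z [ 0.001  0.002 -1.   ] q [-0.166  0.544  1.784  0.003  0.814 -0.167] F [-0.6 -0.1 -0. ] gap 39.7
```

Released. Go straight up to TCP 0.15 and look.

```bash
python3 -m inch '[[[0,0,-10],[0,0,0],40],[[0,0,-20],[0,0,0],40],[[0,0,-30],[0,0,0],40],[[0,0,-35],[0,0,0],40],[[0,0,-30],[0,0,0],40],[[0,0,-15],[0,0,0],40],[[0,0,0],[0,0,0],40]]'
python3 - <<'E'
from plan import *
s,M=st()
d=snap('wrist','w13.png'); d=snap('scene','s13.png'); crop(d,205,170,325,280,6,'c13s.png')
E
```

```text
time_s: 19.05
position: [0.5638, -0.0511, 0.1524]
ee_rot: [2.218, 2.218, 0.009]
wrist_force: [0.2, 0.2, -0.2]
finger_gap: 0.467
t 19.05 tcp [ 0.5638 -0.0511  0.1524] xyaw 90.0 z [ 0.007  0.001 -1.   ] q [-0.166  0.362  1.64   0.002  1.133 -0.167] F [ 0.2  0.2 -0.2] gap 39.9
```

View pics/w13.png

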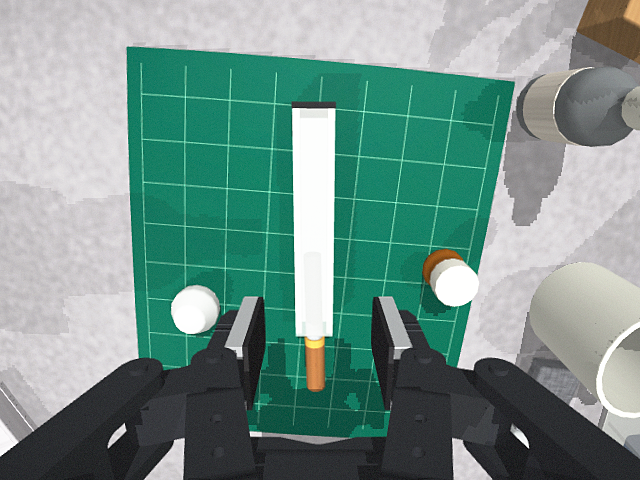

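View pics/c13s.png

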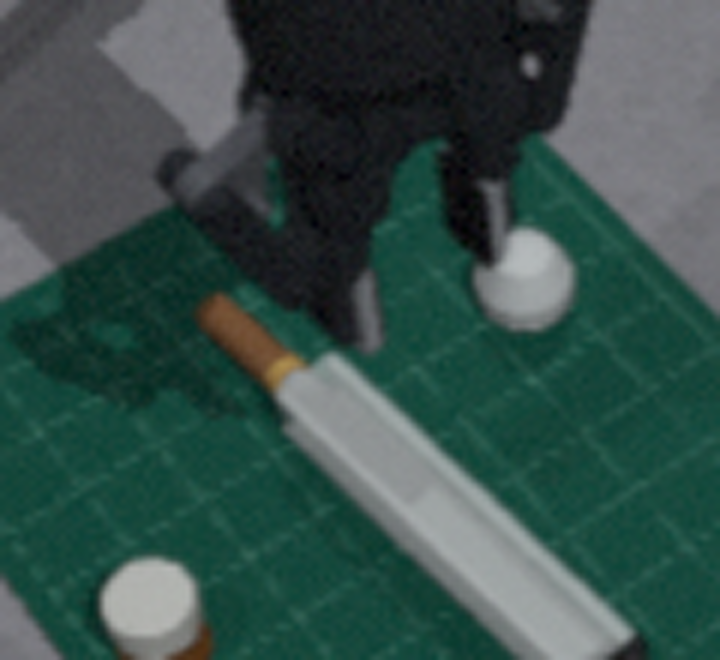

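The tube lies flat at wrist columns 293–335, with the handle projecting from (314,335) to (316,390). Casting and jar are undisturbed. Measure the handle.

Run:
```python
from plan import *
d=load('w13.png')
for n,u,z in(('ferrule',(314,340),.0145),('end',(316,390),.013),('mid',(315.5,366),.0145),('mouthtop',(314.5,334),.029),('plugtop',(313.5,103),.029)): print(n,pz(d,u,z))
d=load('s13.png'); f=lambda p:[(p[0]+.5)/6-.5+205,(p[1]+.5)/6-.5+170]
print('scene end top',pz(d,f((213,308)),.0145),'ferrule',pz(d,f((283,372)),.0145))
go([.562,-.153,.07],90)
```

```text
ferrule [ 0.5621 -0.1428  0.0145]
end [ 0.5635 -0.1893  0.013 ]
mid [ 0.5632 -0.1658  0.0145]
mouthtop [ 0.5625 -0.1293  0.029 ]
plugtop [0.5624 0.0277 0.029 ]
scene end top [ 0.5618 -0.1846  0.0145] ferrule [ 0.561  -0.145   0.0145]
t 19.15 tcp [ 0.5615 -0.0507  0.1492] xyaw 89.99 z [ 0.001  0.002 -1.   ] q [-0.166  0.365  1.644  0.002  1.132 -0.167] F [ 0.   0.2 -0.3] gap 39.9
shift mm [-102.5    0.4   79.1] tool yaw turn (about tool z) -0.005410702959807168
```

```bash
python3 -m inch '[[[-15,0,0],[0,0,0],36],[[-30,0,0],[0,0,0],36],[[-35,0,5],[0,0,0],36],[[-20,0.5,15],[0,0,0],36],[[-7,0,20],[0,0,0],36],[[0,0,25],[0,0,0],36],[[0,0,15],[0,0,0],36],[[0,0,0],[0,0,0],36],[[0,0,0],[0,0,0],36]]'
python3 - <<'E'
from plan import *
snap('wrist','w14.png')
go([.562,-.158,.011],90)
E
```

```text
time_s: 20.05
position: [0.5614, -0.1581, 0.0676]
ee_rot: [-2.22, -2.219, -0.0]
wrist_force: [0.1, -1.0, -1.3]
finger_gap: 0.423
t 20.1 tcp [ 0.5622 -0.1581  0.0685] xyaw 89.98 z [-0.     0.002 -1.   ] q [-0.348  0.483  1.687  0.002  0.972 -0.348] F [-0.2 -0.5 -0.7] gap 36.0
shift mm [ 0.  -0.2 57.5] tool yaw turn (about tool z) -0.022091982748577266
```

View pics/w14.png

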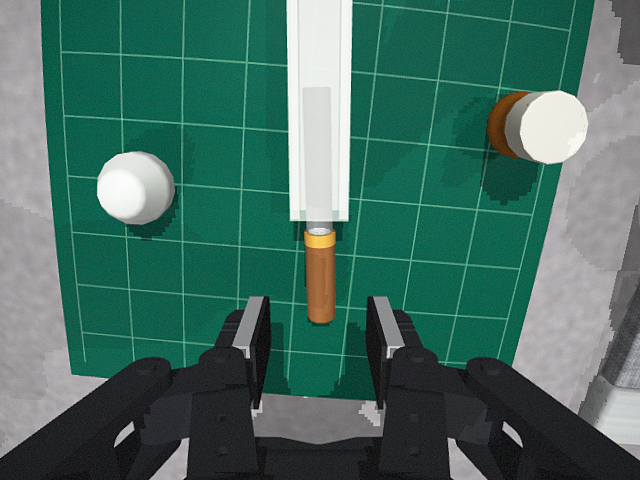

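Run:
```python
from plan import *
d=load('w14.png')
for y in(-.13,-.145,-.158,-.17,-.185): print(y,proj(d,[.562,y,.0145]).round(0))
print(pz(d,(319,232),.02),pz(d,(320,321),.0145),pz(d,(319,219),.029))
```

```text
-0.13 [[319. 211.]]
-0.145 [[319. 241.]]
-0.158 [[319. 266.]]
-0.17 [[319. 289.]]
-0.185 [[319. 315.]]
[ 0.5622 -0.1387  0.02  ] [ 0.5627 -0.1882  0.0145] [ 0.5622 -0.1301  0.029 ]
```

The handle (−0.140 to −0.188) is confirmed and centred at the grip point (row 266, column 319). Descend and grip.

```bash
python3 -m inch '[[[0,0,15],[0,0,0],36],[[0,0,20],[0,0,0],36],[[0,0,15],[0,0,0],36],[[0,0,7],[0,0,0],36],[[0,0,0],[0,0,0],36],[[0,0,0],[0,0,0],20],[[0,0,0],[0,0,0],8],[[0,0,0],[0,0,0],8],[[0,0,0],[0,0,0],8],[[0,0,0],[0,0,0],8],[[0,0,0],[0,0,0],8]]' 60
python3 - <<'E'
from plan import *
st();snap('wrist','w15.png')
E
```

```text
time_s: 21.2
position: [0.5632, -0.1578, 0.0129]
ee_rot: [2.221, 2.22, 0.004]
wrist_force: [-0.6, -0.9, 6.3]
finger_gap: 0.13
t 21.2 tcp [ 0.5632 -0.1578  0.0129] xyaw 89.99 z [ 0.003  0.001 -1.   ] q [-0.347  0.557  1.735  0.003  0.848 -0.348] F [-0.6 -0.9  6.3] gap 11.1
```

View pics/w15.png

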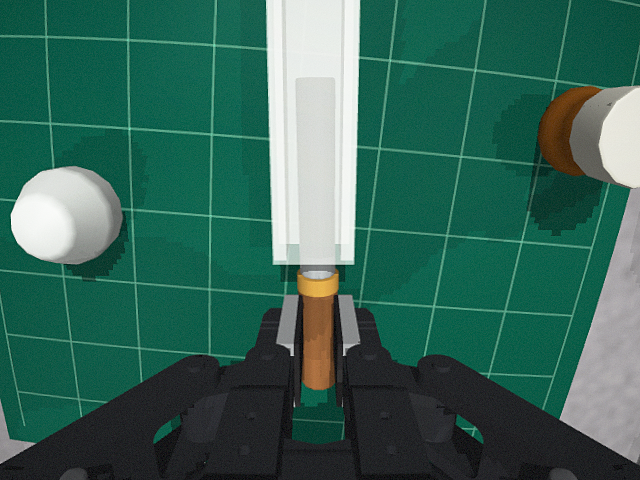

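Run:
```python
from plan import *
d=load('w15.png')
s=manip.state()
for z in(.003,.008,.0129,.02,.032,.045): print(z,proj(d,[[.5632-.0075,-.1468,z],[.5632+.0075,-.1468,z]]).round(0).tolist())
crop(d,240,240,400,420,4,'c15.png')
```

```text
0.003 [[297.0, 279.0], [336.0, 279.0]]
0.008 [[297.0, 284.0], [336.0, 284.0]]
0.0129 [[296.0, 290.0], [337.0, 290.0]]
0.02 [[295.0, 298.0], [338.0, 298.0]]
0.032 [[293.0, 314.0], [340.0, 314.0]]
0.045 [[291.0, 334.0], [342.0, 334.0]]
```

View pics/c15.png

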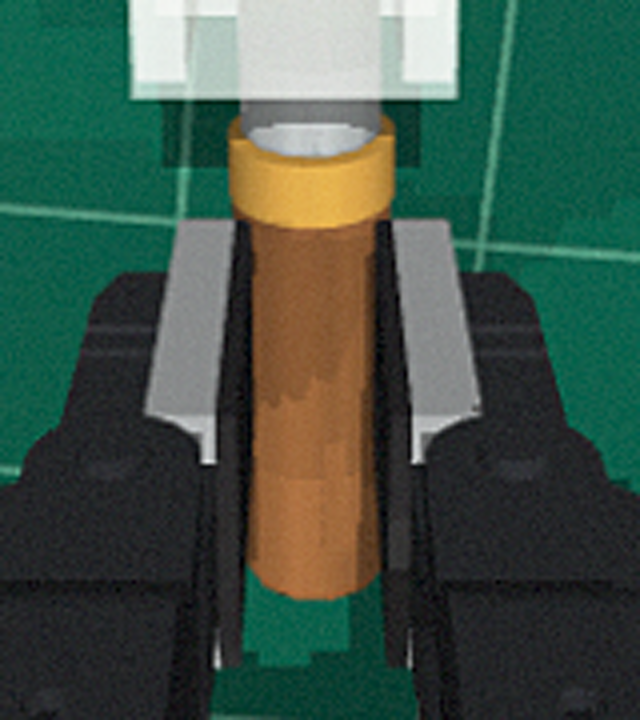

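The finger tips sit at about z 0.017, on the upper part of the handle (opening 11 mm instead of 15). Reopen and go deeper, watching the force.

```bash
python3 -m inch '[[[0,0,0],[0,0,0],28],[[0,0,0],[0,0,0],28],[[0,0,0],[0,0,0],28],[[0,0,2],[0,0,0],28],[[0,0,2],[0,0,0],28],[[0,0,2],[0,0,0],28],[[0,0,0],[0,0,0],28],[[0,0,0],[0,0,0],28]]'
python3 - <<'E'
from plan import *
st();d=snap('wrist','w16.png');crop(d,240,240,400,420,4,'c16.png')
E
```

```text
time_s: 22.05
position: [0.5622, -0.1574, 0.0055]
ee_rot: [-2.221, -2.22, -0.002]
wrist_force: [-1.0, -0.1, 0.1]
finger_gap: 0.323
t 22.05 tcp [ 0.5622 -0.1574  0.0055] xyaw 89.99 z [ 0.     0.002 -1.   ] q [-0.347  0.567  1.741  0.003  0.834 -0.348] F [-1.  -0.1  0.1] gap 27.6
```

View pics/c16.png

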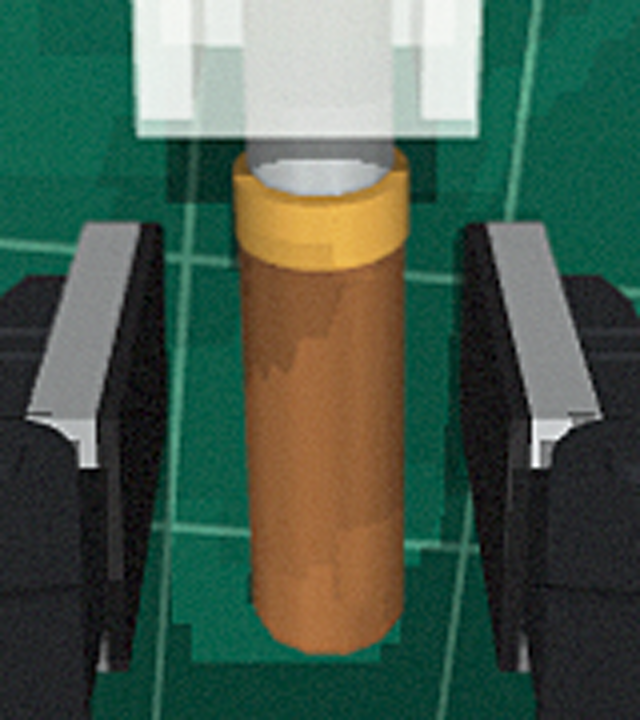

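```bash
python3 -m inch '[[[0,0,2],[0,0,0],28],[[0,0,0],[0,0,0],20],[[0,0,0],[0,0,0],8],[[0,0,0],[0,0,0],8],[[0,0,0],[0,0,0],8],[[0,0,0],[0,0,0],8],[[0,0,0],[0,0,0],8]]' 60
python3 - <<'E'
from plan import *
st();d=snap('wrist','w17.png');crop(d,240,240,400,420,4,'c17.png')
E
```

```text
time_s: 22.8
position: [0.5623, -0.1575, 0.0038]
ee_rot: [-2.221, -2.221, -0.003]
wrist_force: [0.1, -0.9, 0.1]
finger_gap: 0.148
t 22.8 tcp [ 0.5623 -0.1575  0.0038] xyaw 89.99 z [ 0.001  0.002 -1.   ] q [-0.347  0.569  1.742  0.003  0.83  -0.348] F [ 0.1 -0.9  0.1] gap 12.7
```

View pics/c17.png

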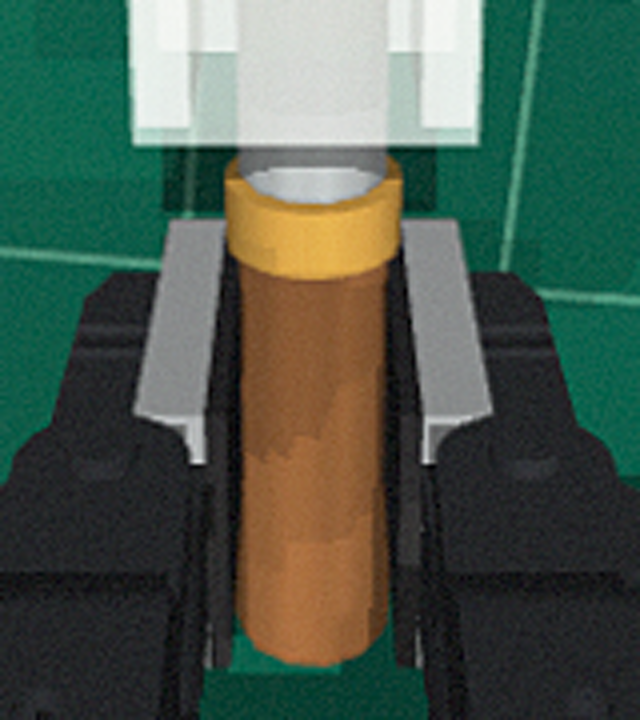

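A solid hold now with no vertical force. Draw the file out.

```bash
python3 -m inch '[[[0,0,-1],[0,0,0],8],[[-4,0,-1],[0,0,0],8],[[-8,0,0],[0,0,0],8],[[-12,0,0],[0,0,0],8],[[-14,0,0],[0,0,0],8],[[-14,0,0],[0,0,0],8],[[-14,0,0],[0,0,0],8],[[-12,0,0],[0,0,0],8],[[-8,0,0],[0,0,0],8],[[-4,0,0],[0,0,0],8],[[0,0,0],[0,0,0],8],[[0,0,0],[0,0,0],8]]'
python3 - <<'E'
from plan import *
st();d=snap('wrist','w18.png')
E
```

```text
time_s: 24.05
position: [0.5621, -0.2471, 0.0055]
ee_rot: [-2.221, -2.22, -0.003]
wrist_force: [-0.1, 0.1, -0.0]
finger_gap: 0.146
t 24.05 tcp [ 0.5621 -0.2471  0.0055] xyaw 89.99 z [ 0.     0.002 -1.   ] q [-0.484  0.596  1.67   0.003  0.877 -0.486] F [-0.1  0.1 -0. ] gap 12.5
```

View pics/w18.png

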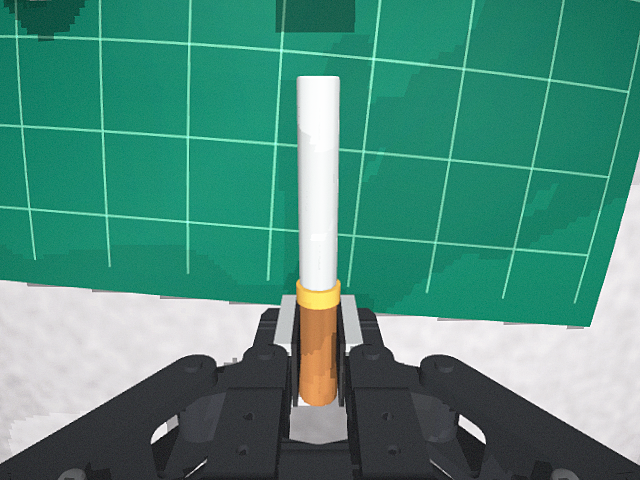

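The file is clear of the tube and held. Lift, turn and carry it over the tray.

```bash
python3 -m inch '[[[0,0,-8],[0,0,0],8],[[0,0,-18],[0,0,0],8],[[0,0,-25],[0,0,0],8],[[0,0,-25],[0,0,0],8],[[0,0,-15],[0,0,0],8],[[-10,0,-4],[0,0,0],8],[[-20,0,0],[0,0,4],8],[[-20,0,0],[0,0,7],8],[[0,0,0],[0,0,8],8],[[0,0,0],[0,0,8],8],[[0,0,0],[0,0,8],8],[[0,0,0],[0,0,8],8],[[0,0,0],[0,0,8],8],[[0,0,0],[0,0,8],8],[[0,0,0],[0,0,8],8],[[0,0,0],[0,0,7.8],8],[[0,0,0],[0,0,0],8]]'
python3 - <<'E'
from plan import *
go([.5004,-.407,.06],15.2);d=snap('wrist','w19.png')
E
```

```text
time_s: 25.8
position: [0.5603, -0.2977, 0.0998]
ee_rot: [-3.112, -0.415, 0.0]
wrist_force: [0.1, -0.3, -0.5]
finger_gap: 0.146
t 25.8 tcp [ 0.5603 -0.2977  0.0998] xyaw 15.18 z [-0.001  0.002 -1.   ] q [-0.556  0.505  1.539  0.002  1.099  0.749] F [ 0.1 -0.3 -0.5] gap 12.5
shift mm [-86.5  89.8  39.6] tool yaw turn (about tool z) -0.01967977924974207
```

View pics/w19.png

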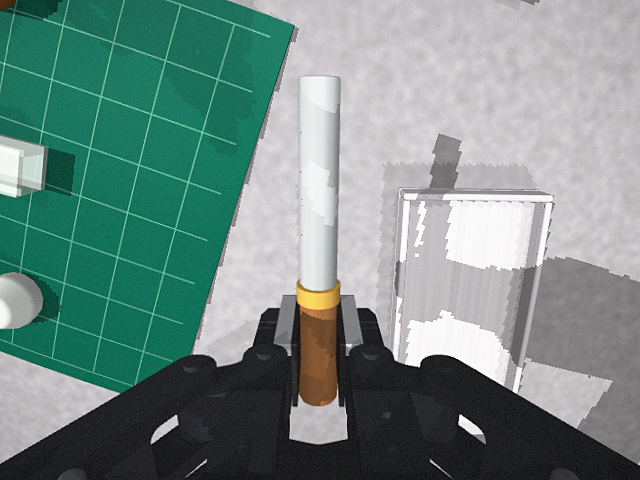

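```bash
python3 -m inch '[[[-7,7,0],[0,0,0],8],[[-15,15,0],[0,0,0],8],[[-20,21,0],[0,0,0],8],[[-20,21,0],[0,0,0],8],[[-15,16,5],[0,0,0],8],[[-9,9.8,10],[0,0,0],8],[[0,0,15],[0,0,0],8],[[0,0,9],[0,0,0],8],[[0,0,0],[0,0,0],8],[[0,0,0],[0,0,0],8]]'
python3 - <<'E'
from plan import *
go([.5004,-.407,.003],15.2);d=snap('wrist','w20.png')
t=np.radians(15.2);ex=np.array([np.cos(t),np.sin(t)]);ey=np.array([-ex[1],ex[0]]);c=np.array([.526,-.4])
print(proj(d,[[*(c+a*.09*ex+b*.0425*ey),.018] for a,b in((1,1),(1,-1),(-1,-1),(-1,1))]).round(0))
E
```

```text
time_s: 26.85
position: [0.5014, -0.4062, 0.0608]
ee_rot: [-3.111, -0.417, -0.0]
wrist_force: [-1.2, -0.0, -0.3]
finger_gap: 0.144
t 26.85 tcp [ 0.5014 -0.4062  0.0608] xyaw 15.25 z [-0.     0.003 -1.   ] q [-0.747  0.56   1.551  0.002  1.032  0.556] F [-1.2 -0.  -0.3] gap 12.3
shift mm [-1.2  0.7 57.8] tool yaw turn (about tool z) 0.05358429551247923
[[213.  10.]
 [423.  10.]
 [399. 390.]
 [237. 390.]]
```

View pics/w20.png

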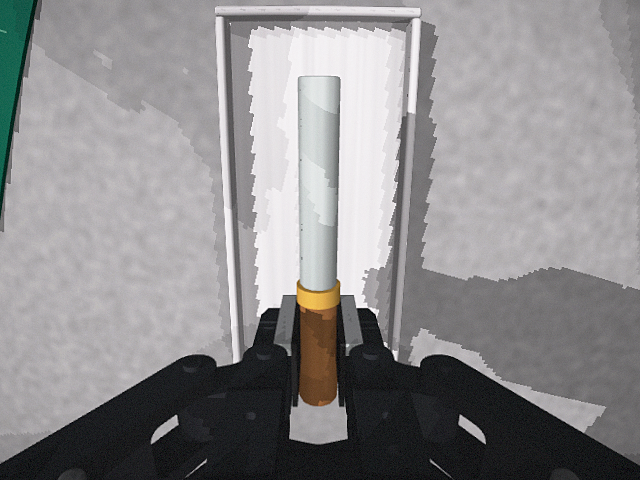

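The tray rim ((217,10) to (420,10)) matches the prediction, with the file centred over it. Lower.

```bash
python3 -m inch '[[[-1,0,8],[0,0,0],8],[[0,0,15],[0,0,0],8],[[0,0,15],[0,0,0],8],[[0,0,8],[0,0,0],8],[[0,0,4],[0,0,0],8],[[0,0,3],[0,0,0],8],[[0,0,2],[0,0,0],8],[[0,0,1.5],[0,0,0],8],[[0,0,0],[0,0,0],8],[[0,0,0],[0,0,0],8]]'; python3 -c "
from h import *
st()"
```

```text
time_s: 27.9
position: [0.5006, -0.4071, 0.0051]
ee_rot: [-3.113, -0.415, -0.002]
wrist_force: [-0.0, 0.1, -1.0]
finger_gap: 0.145
t 27.9 tcp [ 0.5006 -0.4071  0.0051] xyaw 15.19 z [ 0.001  0.001 -1.   ] q [-0.749  0.626  1.597  0.002  0.919  0.555] F [-0.   0.1 -1. ] gap 12.4
```

```bash
python3 -m inch '[[[0,0,1.5],[0,0,0],8],[[0,0,1.5],[0,0,0],8],[[0,0,0],[0,0,0],8],[[0,0,0],[0,0,0],8]]'; python3 -c "
from h import *
st();snap('wrist','w21.png')"
```

```text
time_s: 28.3
position: [0.5008, -0.4072, 0.0045]
ee_rot: [-3.114, -0.415, -0.003]
wrist_force: [-2.5, 2.2, 14.0]
finger_gap: 0.148
t 28.3 tcp [ 0.5008 -0.4072  0.0045] xyaw 15.2 z [ 0.002  0.    -1.   ] q [-0.749  0.627  1.598  0.002  0.916  0.555] F [-2.5  2.2 14. ] gap 12.6
```

View pics/w21.png

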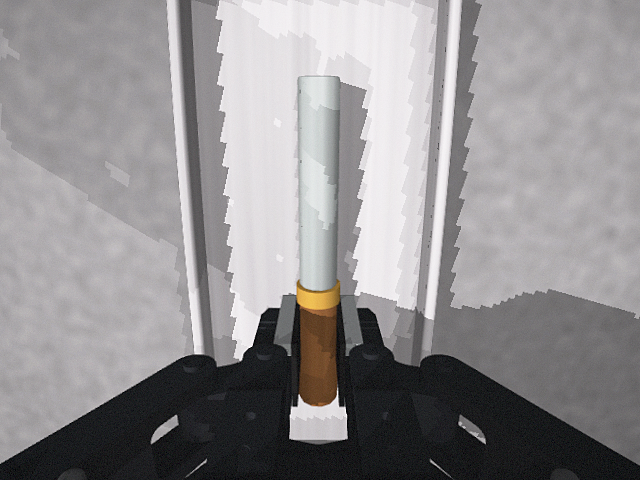

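Contact with the tray floor (14 N). Ease off 1.5 mm and release.

```bash
python3 -m inch '[[[0,0,-2],[0,0,0],8],[[0,0,0],[0,0,0],8],[[0,0,0],[0,0,0],18],[[0,0,0],[0,0,0],24],[[0,0,0],[0,0,0],30],[[0,0,0],[0,0,0],30],[[0,0,0],[0,0,0],30],[[0,0,-5],[0,0,0],30],[[0,0,-15],[0,0,0],30],[[0,0,-30],[0,0,0],30],[[0,0,-40],[0,0,0],30],[[0,0,-40],[0,0,0],30],[[0,0,-20],[0,0,0],30],[[0,0,0],[0,0,0],30]]'; python3 -c "
from h import *
st();snap('wrist','w22.png');snap('scene','s22.png');snap('top','t22.png')"
```

```text
time_s: 29.75
position: [0.5025, -0.4095, 0.1591]
ee_rot: [3.108, 0.414, 0.011]
wrist_force: [0.6, 0.4, -0.1]
finger_gap: 0.352
t 29.75 tcp [ 0.5025 -0.4095  0.1591] xyaw 15.19 z [ 0.008 -0.005 -1.   ] q [-0.75   0.46   1.45   0.002  1.223  0.556] F [ 0.6  0.4 -0.1] gap 30.0
```

View pics/w22.png

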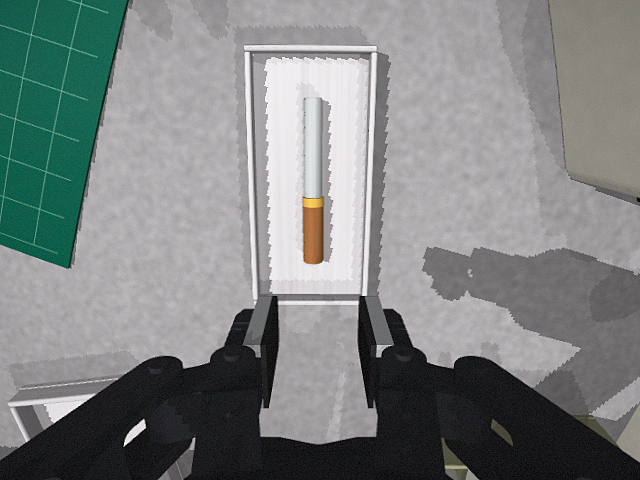

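View pics/s22.png

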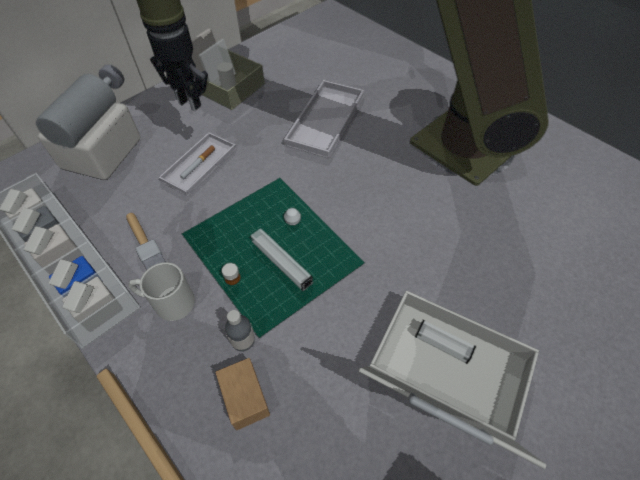

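View pics/t22.png

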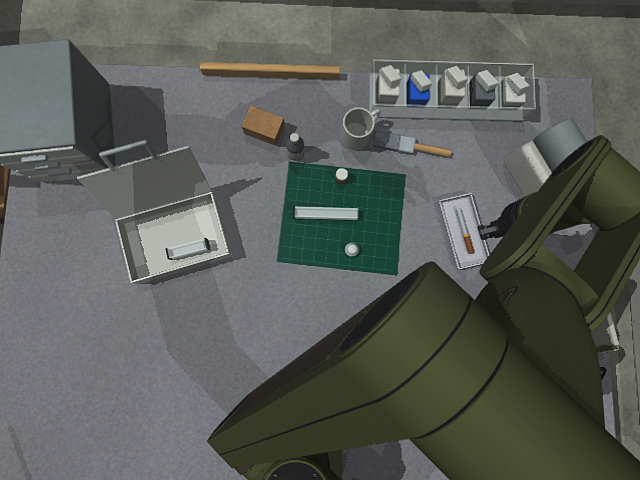

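The file lies in the tray (wrist 313, 97–263), the empty tube is flat on the mat (scene 282,258), the lid is open, the short tube is in the case, and the other things are where they were. Hand in.

```bash
python3 -c "
from h import *
d=load('w22.png'); a=pz(d,(313,98),.0115);b=pz(d,(313,263),.0115);print(a,b,np.linalg.norm(a-b))
manip.sign_off()"
```

```text
[ 0.5832 -0.386   0.0115] [ 0.4714 -0.4158  0.0115] 0.11565261888716905
the job is handed in; nothing more can be done
```

The job is done and handed in after about 30 s of the 67 s allowed. Sign-off reports no verdict, so what follows comes from my own checks.

**What I did**
- **Lid:** I swung it open by its bar past the balance point, and it stays back on its stop.
- **Tube:** I carried the long tube to the mat and tipped it about 30° mouth down. The file slid out about 60 mm, more than the 35 mm expected. I moved the tube forward so the mat pushed the file back to about 46 mm, and it crept to about 55 mm while I lowered the tube flat. Then I let go of the tube.
- **File:** My first grip on the handle was too high (the opening read 11 mm on a 15 mm handle). I reopened, went about 8 mm lower and gripped again, then drew the file out and laid it in the tray.

**Last checks**
- **File:** It measures 116 mm long in the last picture (115 mm given). It lies flat in the 180 x 85 mm tray, with its centre about 1 mm from the tray's centre.
- **Tube and lid:** The empty tube is flat on the mat and the lid is open.
- **Other things:** The short tube, casting, jar, bottle, mug, carton and brush look to be where they were. I judged this from the pictures and did not measure them.
- **Robot:** The gripper was clear of everything, with the wrist force near zero.

The only notable contact was about 14 N from below when the fingers or file met the tray floor. I eased off before letting go.

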